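# Empty one lane of the tipping vial tray past a held card

## Robot

A 6-joint arm with a two-finger parallel gripper is mounted at the origin on the work surface. World frame = base frame: x ahead of the robot, y to its left, z up, the work surface at z = 0. Lengths are in m, angles in degrees, forces in N, time in s.
With the tool pointing down it reaches from about 0.25 to 0.8 m from the base axis. Payload 8.5 kg.
Tool frame: the origin (TCP) lies midway between the tips of the shut fingers; the grasp point (between the pads) lies 19 mm behind it (manip.grip_point_offset is the z of the grasp point in the tool frame, in m); z points along the fingers, y is the direction in which the jaws open and shut (so a half turn about z gives the same grasp; the last joint's range is limited). The gripper opens to 85 mm and grips with 20 to 120 N. Pads are 22 mm wide; open, the fingers measure 114 mm over their backs; the gripper's body (76 mm by 85 mm) begins 54 mm behind the grasp point. The pads swing forward as they close: fully open they stand 13 mm farther back than shut.
Start: joints at [64.4, 13.648, -0.773, 75.585, 0, 90], TCP at [0.227, 0.473, 0.192] pointing down, gripper open.
Joint ranges: [-152.45, 152.45], [-59.26, 108.67], [-65.41, 83.53], [-104.44, 129.93], [-82.83, 76.93], [-180, 180]. Speed limits (degrees/s): [127.2, 127.2, 159.86, 180, 180, 180].

## Interface

Orientations are given as a 3x3 rotation matrix whose columns are the frame's x, y, z axes.
In Python, from bench import manip, optics, finish_job gives the robot as it stands. The module is installed in compiled form; this text tells all that it offers.
- The arm moves only by the tool play_rows, never from a script. Its argument "motion" is a list of rows, each an object with "fingers": the opening, from -1 (shut) to 1 (fully open); "dp": the shift along the tool's x, y, z in mm, a list of three; "spin": the turn about the tool's z in rad. A call has 1 to 12 rows; each row is the pose to reach, as a shift and turn from the pose measured when the call began, along the tool's axes at that moment; what a row does not reach only later rows make up. A row lasts 1/10 s, in which the tool goes at most 50 mm and 8.59 degrees, less where a joint would pass 70% of its speed; a pose out of reach is approached as far as the arm can. A call with a gripper value outside its range is refused whole. The fingers move at their own pace and stop on an object; the grip force is fixed at half the most. Time passes only in rows, so rows that repeat a pose let the fingers close. It gives the time, the measured TCP pose, the force and the opening at its end, in the units of the state.
- manip.get_obs(): the state, without advancing time (a new reading comes with each control period).
- optics.camera(name): name is "scene" or "top" or "wrist"; returns a dict with "frame" (384x512x3 uint8, red, green, blue), "K" (3x3 intrinsics, pixels), "rvec" (rotation vector, rad) and "tvec" (3), from world to camera coordinates, as OpenCV has them. Camera axes: x right, y down, z forward; pixel columns grow to the right and rows downward; lengths in m; the calibration is good to about 2 mm. A picture is of the moment at which its call begins. There is no depth.
- finish_job(): hands the job in, once; it reports no verdict.
The state is a dict: "time": time; "q": joint angles; "joint_velocities": joint speeds; "effort": joint torques, N m; "ee_pos": TCP position; "orientation": TCP orientation; "wrist_force": force on the tool from outside, world axes, zero at the start; "wrist_torque": the same for the moment, N m; "opening": opening from 0.0 (shut) to 1.0 (fully open).
Only numpy, scipy, OpenCV 4.12 (cv2) and the standard library are available. Lean on these libraries where they do the work, as an engineer would, in place of code of your own. Each camera call takes 0.05 s, during which the arm holds its last target.

## Task

Empty the lane of the tipping tray that has the steel catch box in front of it: take the sorting card out of its slanted holder, lay its lower edge across the tray's mouth so that it shuts off the other two lanes, and press the tray down with it until both vials of the open lane roll out into the box. Let the tray swing back before you take the card away, so that the other four vials stay in their lanes, then put the card back in its holder. Keep the fingers off the vials and do not disturb the other things on the bench.

Things in the scene. Friction and masses are not known exactly. Their poses are not given: they have to be found in the camera images.
- stand: Fixed stand of the tipping tray: dark base plate 140 x 250 x 6 mm with two upright cheeks, 238 mm apart outside, tops 113 mm above the bench. Origin: on the bench under the trunnion axis (which is 105 mm above the bench); x points level towards the tray's open mouth, y along the axis, z up.
- tray (a joint): Tray angle (rad) about the trunnion axis: 0 = at rest, tipped back 6 degrees (mouth high) on its rear rest; grows as the mouth goes down; level at 0.105; front stop at 0.42. Its weight swings it back to 0 when released. Pressing the mouth end down takes about 6 to 12 N. Vials start to roll out at about 0.15.
- tray_mouth (a point): Middle of the steel tray's mouth lip, level with its wall tops; axes as the stand's but tipping with the tray. The trunnion axis is 55 mm behind and 10 mm below it (tray frame). 121 mm above the bench at rest, 97 mm at the front stop. The tray is 152 mm long (x) and 218 mm wide (y), open at the mouth, its back wall 34 mm high.
- tray_lane_left (a point): Point on the tray at the mouth in the middle of the left (+y) lane, at the height of the wall tops. Side walls and dividers, 4 mm thick, centred at y = -107, -35, 35 and 107 mm of tray_mouth, run the tray's whole length and stand 20 mm above its floor: three lanes 66 to 68 mm wide. A vial is too thick to pass under an edge lying on the wall tops.
- tray_lane_right (a point): The same point in the right (-y) lane, 71 mm from tray_mouth.
- catch_box: Open steel box, 140 (x) x 98 (y) x 56 mm high, padded floor 8 mm up; fixed. Origin: centre of its underside. Its rear edge is under the tray's mouth, before one of the two end lanes (74 mm to one side of the stand's x axis; the side varies). The tip box stands before the other end lane.
- card: Sorting card: stiff white sheet 160 (y) x 6 (x) x 102 mm high (z) with a black grip bar 120 x 14 x 24 mm along its top, centred at z = 113 mm; 125 mm high in all, 0.15 kg. Origin: middle of the lower edge; z points up the sheet, x square to it. Starts in the holder, z leaning 27 degrees towards the holder's -x, its x on the holder's front side.
- holder: Fixed grey holder, base 140 x 196 x 8 mm. Origin: on the bench under the slot; x level towards the front, y along the slot, z up. The slot leans 0.47 rad back (top towards -x): a channel 16 mm wide, 190 mm long, between a back fin 72 mm and a front fin 44 mm high up the slope, open at top and ends; the card leans on the back fin. A front slot holds a fixed 60 mm glass plate.
- holder_slot (a point): Middle of the ledge at the bottom of the holder's slot, 29 mm above the bench; the ledge is square to the slope. A card standing midway between the fins has its origin here. Axes as the holder's (not leaning).
- tip_box: Bystander: pipette-tip box, grey with a purple deck, 118 x 82 x 48 mm, loose; stands before the other end lane of the tray. Origin: centre of underside.
- reagent_bottle: Bystander: white bottle with an orange cap, 52 mm across, 85 mm tall, loose, in front of the card holder. Origin: centre of underside.
- reservoir: Bystander: low white trough 135 x 44 x 28 mm, loose, left of the tray's stand. Origin: centre of underside.
- vial_right_a: White vial with orange screw cap, 28 mm thick, 61 mm long, 26 g, lying across the -y (right) lane, against the back wall. Origin: its centre; y along its length. All six vials are alike.
- vial_right_b: White vial with orange screw cap, 28 mm thick, 61 mm long, 26 g, lying across the -y (right) lane, before the other one. Origin: its centre; y along its length. All six vials are alike.
- vial_mid_a: White vial with orange screw cap, 28 mm thick, 61 mm long, 26 g, lying across the middle lane, against the back wall. Origin: its centre; y along its length. All six vials are alike.
- vial_mid_b: White vial with orange screw cap, 28 mm thick, 61 mm long, 26 g, lying across the middle lane, before the other one. Origin: its centre; y along its length. All six vials are alike.
- vial_left_a: White vial with orange screw cap, 28 mm thick, 61 mm long, 26 g, lying across the +y (left, seen from behind the tray) lane, against the back wall. Origin: its centre; y along its length. All six vials are alike.
- vial_left_b: White vial with orange screw cap, 28 mm thick, 61 mm long, 26 g, lying across the +y (left, seen from behind the tray) lane, before the other one. Origin: its centre; y along its length. All six vials are alike.
There are look-alikes about, which are no part of the job. Of the things like the card, leave any that is purple; of the rest the larger one is meant.

How it is judged (in metres and radians):
On the way, in this order (a step that is already met when the one before it is completed fails the run):
1. the held card's lower edge lies on the tray's walls at the mouth, on the side away from the catch box (x of card in the frame of tray_mouth between -0.06 and 0.01 m and z of card in the frame of tray_mouth between -0.015 and 0.02 m and ((y of catch_box in the frame of stand above 0 m and y of card in the frame of tray_mouth below -0.02 m) or (y of catch_box in the frame of stand below 0 m and y of card in the frame of tray_mouth above 0.02 m)) and contact force between card and tray above 0.3 N), for 0.05 s.
2. both vials of the lane before the catch box are in the box, the other four are in their lanes (((y of catch_box in the frame of stand above 0 m and (x of vial_left_a in the frame of catch_box between -0.068 and 0.068 m and y of vial_left_a in the frame of catch_box between -0.047 and 0.047 m and z of vial_left_a in the frame of catch_box between 0 and 0.056 m) and (x of vial_left_b in the frame of catch_box between -0.068 and 0.068 m and y of vial_left_b in the frame of catch_box between -0.047 and 0.047 m and z of vial_left_b in the frame of catch_box between 0 and 0.056 m) and (x of vial_mid_a in the frame of tray_mouth between -0.155 and 0 m and y of vial_mid_a in the frame of tray_mouth between -0.02 and 0.02 m and z of vial_mid_a in the frame of tray_mouth between -0.03 and 0.012 m) and (x of vial_mid_b in the frame of tray_mouth between -0.155 and 0 m and y of vial_mid_b in the frame of tray_mouth between -0.02 and 0.02 m and z of vial_mid_b in the frame of tray_mouth between -0.03 and 0.012 m) and (x of vial_right_a in the frame of tray_mouth between -0.155 and 0 m and y of vial_right_a in the frame of tray_mouth between -0.091 and -0.051 m and z of vial_right_a in the frame of tray_mouth between -0.03 and 0.012 m) and (x of vial_right_b in the frame of tray_mouth between -0.155 and 0 m and y of vial_right_b in the frame of tray_mouth between -0.091 and -0.051 m and z of vial_right_b in the frame of tray_mouth between -0.03 and 0.012 m)) or (y of catch_box in the frame of stand below 0 m and (x of vial_left_a in the frame of tray_mouth between -0.155 and 0 m and y of vial_left_a in the frame of tray_mouth between 0.051 and 0.091 m and z of vial_left_a in the frame of tray_mouth between -0.03 and 0.012 m) and (x of vial_left_b in the frame of tray_mouth between -0.155 and 0 m and y of vial_left_b in the frame of tray_mouth between 0.051 and 0.091 m and z of vial_left_b in the frame of tray_mouth between -0.03 and 0.012 m) and (x of vial_mid_a in the frame of tray_mouth between -0.155 and 0 m and y of vial_mid_a in the frame of tray_mouth between -0.02 and 0.02 m and z of vial_mid_a in the frame of tray_mouth between -0.03 and 0.012 m) and (x of vial_mid_b in the frame of tray_mouth between -0.155 and 0 m and y of vial_mid_b in the frame of tray_mouth between -0.02 and 0.02 m and z of vial_mid_b in the frame of tray_mouth between -0.03 and 0.012 m) and (x of vial_right_a in the frame of catch_box between -0.068 and 0.068 m and y of vial_right_a in the frame of catch_box between -0.047 and 0.047 m and z of vial_right_a in the frame of catch_box between 0 and 0.056 m) and (x of vial_right_b in the frame of catch_box between -0.068 and 0.068 m and y of vial_right_b in the frame of catch_box between -0.047 and 0.047 m and z of vial_right_b in the frame of catch_box between 0 and 0.056 m)))), for 0.2 s.
At the end, for the whole second after the job is handed in: Both vials of the lane facing the box lie in it, the other four in their lanes; tray back on its rest (under 0.03 rad); card in its slot (origin within 20 mm across, 40 mm along, 12 mm in height of the ledge's middle, leaning 17 to 40 degrees, square within 0.15 rad); all at rest (((y of catch_box in the frame of stand above 0 m and (x of vial_left_a in the frame of catch_box between -0.068 and 0.068 m and y of vial_left_a in the frame of catch_box between -0.047 and 0.047 m and z of vial_left_a in the frame of catch_box between 0 and 0.056 m) and (x of vial_left_b in the frame of catch_box between -0.068 and 0.068 m and y of vial_left_b in the frame of catch_box between -0.047 and 0.047 m and z of vial_left_b in the frame of catch_box between 0 and 0.056 m) and (x of vial_mid_a in the frame of tray_mouth between -0.155 and 0 m and y of vial_mid_a in the frame of tray_mouth between -0.02 and 0.02 m and z of vial_mid_a in the frame of tray_mouth between -0.03 and 0.012 m) and (x of vial_mid_b in the frame of tray_mouth between -0.155 and 0 m and y of vial_mid_b in the frame of tray_mouth between -0.02 and 0.02 m and z of vial_mid_b in the frame of tray_mouth between -0.03 and 0.012 m) and (x of vial_right_a in the frame of tray_mouth between -0.155 and 0 m and y of vial_right_a in the frame of tray_mouth between -0.091 and -0.051 m and z of vial_right_a in the frame of tray_mouth between -0.03 and 0.012 m) and (x of vial_right_b in the frame of tray_mouth between -0.155 and 0 m and y of vial_right_b in the frame of tray_mouth between -0.091 and -0.051 m and z of vial_right_b in the frame of tray_mouth between -0.03 and 0.012 m)) or (y of catch_box in the frame of stand below 0 m and (x of vial_left_a in the frame of tray_mouth between -0.155 and 0 m and y of vial_left_a in the frame of tray_mouth between 0.051 and 0.091 m and z of vial_left_a in the frame of tray_mouth between -0.03 and 0.012 m) and (x of vial_left_b in the frame of tray_mouth between -0.155 and 0 m and y of vial_left_b in the frame of tray_mouth between 0.051 and 0.091 m and z of vial_left_b in the frame of tray_mouth between -0.03 and 0.012 m) and (x of vial_mid_a in the frame of tray_mouth between -0.155 and 0 m and y of vial_mid_a in the frame of tray_mouth between -0.02 and 0.02 m and z of vial_mid_a in the frame of tray_mouth between -0.03 and 0.012 m) and (x of vial_mid_b in the frame of tray_mouth between -0.155 and 0 m and y of vial_mid_b in the frame of tray_mouth between -0.02 and 0.02 m and z of vial_mid_b in the frame of tray_mouth between -0.03 and 0.012 m) and (x of vial_right_a in the frame of catch_box between -0.068 and 0.068 m and y of vial_right_a in the frame of catch_box between -0.047 and 0.047 m and z of vial_right_a in the frame of catch_box between 0 and 0.056 m) and (x of vial_right_b in the frame of catch_box between -0.068 and 0.068 m and y of vial_right_b in the frame of catch_box between -0.047 and 0.047 m and z of vial_right_b in the frame of catch_box between 0 and 0.056 m))) and value of joint tray below 0.03 rad and x of card in the frame of holder_slot between -0.02 and 0.02 m and y of card in the frame of holder_slot between -0.04 and 0.04 m and z of card in the frame of holder_slot between -0.012 and 0.012 m and angle between card's own z axis and vertical between 0.3 and 0.7 rad and angle between the y axis of card and the y axis of holder, either way round below 0.15 rad and linear speed of each of card, vial_right_a, vial_right_b, vial_mid_a, vial_mid_b, vial_left_a, vial_left_b below 0.03 m/s); the robot touches nothing.
It fails at once if the fingers touch a vial (contact force between the fingers and vial_right_a above 0.5 N or contact force between the fingers and vial_right_b above 0.5 N or contact force between the fingers and vial_mid_a above 0.5 N or contact force between the fingers and vial_mid_b above 0.5 N or contact force between the fingers and vial_left_a above 0.5 N or contact force between the fingers and vial_left_b above 0.5 N).
It fails at once if a bystander is pushed more than 30 mm (distance of any of tip_box, reagent_bottle, reservoir from where it was at the start of the episode above 0.03 m).
It also fails if it takes over 58 s, if anything falls off the work surface, if the arm or the gripper's body presses on something with over 40 N, if the wrist force passes 120 N, or if a joint passes its speed limit or range.

## Working session

There is one attempt and no reset: what is moved stays moved. The work goes in short steps, Python scripts to look and compute and a tool call to move; the robot and the scene stay as the last step left them, time stands still between calls to the robot, and variables do not carry over. Pictures are saved under pics/ and viewed, and the job is handed in when it is done.

Besides the shell and the picture viewer there is one more tool, called after "Emit:" as name(argument=value, ...), one argument or row to a line, values as JSON. play_rows: Moves the arm, as the interface text tells. Its arguments: {"type":"object","properties":{"motion":{"type":"array"}},"required":["motion"]}

```bash
mkdir -p pics; cat > h.py <<'E'
import numpy as np, cv2
from bench import manip, optics
def snap(n,tag):
    c=optics.camera(n); cv2.imwrite(f'pics/{tag}.png',c['frame'][:,:,::-1]); 
    np.savez(f'pics/{tag}.npz',**c); return c
def load(tag): return dict(np.load(f'pics/{tag}.npz'))
def proj(c,P):
    return cv2.projectPoints(np.array(P,float).reshape(-1,3),c['rvec'],c['tvec'],c['K'],None)[0].reshape(-1,2)
def onplane(c,uv,z):
    R=cv2.Rodrigues(c['rvec'])[0];t=np.array(c['tvec']).reshape(3);o=-R.T@t
    uv=np.array(uv,float).reshape(-1,2)
    d=(R.T@np.linalg.inv(c['K'])@np.c_[uv,np.ones(len(uv))].T).T
    return o+d*((z-o[2])/d[:,2])[:,None]
E
python3 - <<'E'
from h import *
for n in ['scene','top','wrist']:
    c=snap(n,n+'0'); R=cv2.Rodrigues(c['rvec'])[0]; print(n,-R.T@c['tvec'].reshape(3),c['K'][0,0],R[2])
print(manip.get_obs(), manip.grip_point_offset)
E
```

```text
scene [ 1.66257446 -0.49183933  1.03418414] 496.04097444961246 [-0.71882714  0.34440189 -0.60388317]
top [0.38940897 0.04180309 1.2585846 ] 411.30986967994045 [ 0.11698011 -0.02276052 -0.99287341]
wrist [0.16311943 0.50380399 0.37332602] 312.19947907609145 [ 0.24738756 -0.11975002 -0.96148808]
{'time': 0.15, 'q': array([ 6.44010692e+01,  1.36769934e+01, -8.06300393e-01,  7.55859044e+01,
        1.73109455e-04,  8.99984061e+01]), 'joint_velocities': array([ 0.07625003, -0.08233409,  0.14531962,  0.00854496, -0.06469324,
        0.01518824]), 'effort': array([-1.22054033e-03, -5.39076877e+01,  3.46599448e+01,  1.43911096e-02,
       -5.01596469e-05,  1.48330830e-06]), 'ee_pos': array([0.22667032, 0.47312252, 0.19138627]), 'orientation': array([[-9.01852607e-01,  4.32043516e-01, -5.24550127e-04],
       [ 4.32043834e-01,  9.01851951e-01, -1.08788030e-03],
       [ 3.05492544e-06, -1.20773633e-03, -9.99999271e-01]]), 'wrist_force': array([0.20276094, 0.00077607, 0.02508878]), 'wrist_torque': array([-0.02650442,  0.06270401, -0.02501607]), 'opening': 1.0015659334572544} -0.0187
```

View pics/scene0.png

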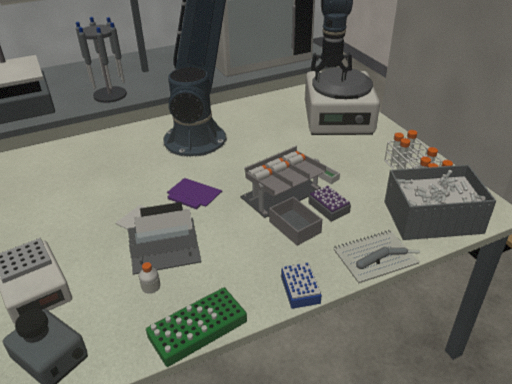

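View pics/top0.png

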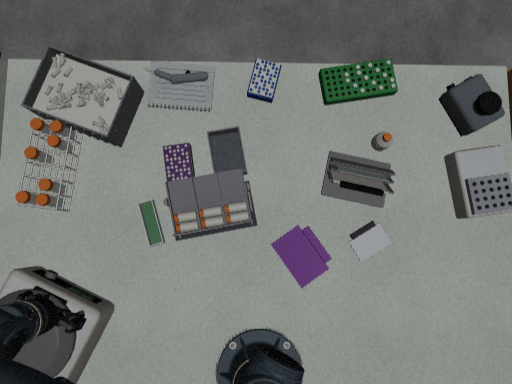

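View pics/wrist0.png

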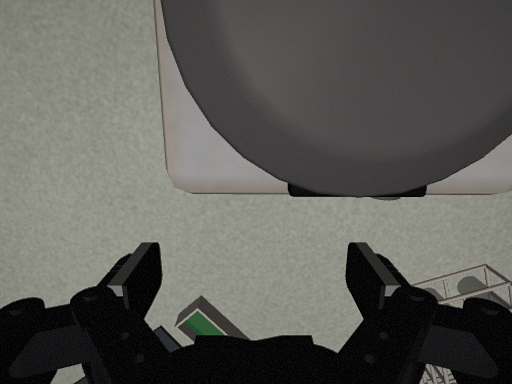

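```bash
python3 - <<'E'
import cv2,numpy as np
def crop(src,x0,y0,x1,y1,s,out):
    i=cv2.imread(f'pics/{src}.png')[y0:y1,x0:x1]; i=cv2.resize(i,None,fx=s,fy=s,interpolation=cv2.INTER_CUBIC)
    for k in range(0,x1-x0,10): cv2.putText(i,str(x0+k),(k*s,8),0,.3,(0,0,255)); i[::,k*s]=i[:,k*s]*.7
    for k in range(0,y1-y0,10): cv2.putText(i,str(y0+k),(0,k*s+8),0,.3,(0,0,255)); i[k*s]=i[k*s]*.7
    cv2.imwrite(f'pics/{out}.png',i)
crop('top0',155,120,265,245,4,'c1'); crop('top0',310,140,410,215,7,'c2')
crop('scene0',235,140,355,250,5,'c3'); crop('scene0',110,190,215,300,5,'c4')
E
```

```text
(no output)
```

View pics/c1.png

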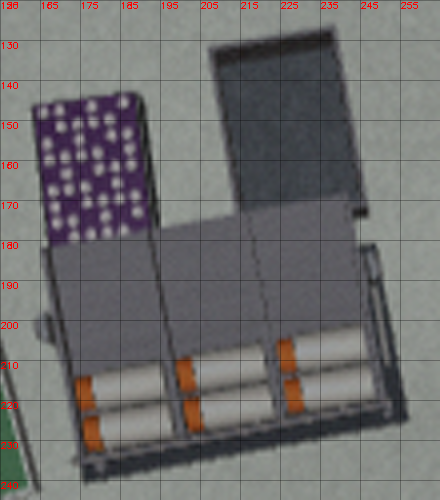

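View pics/c2.png

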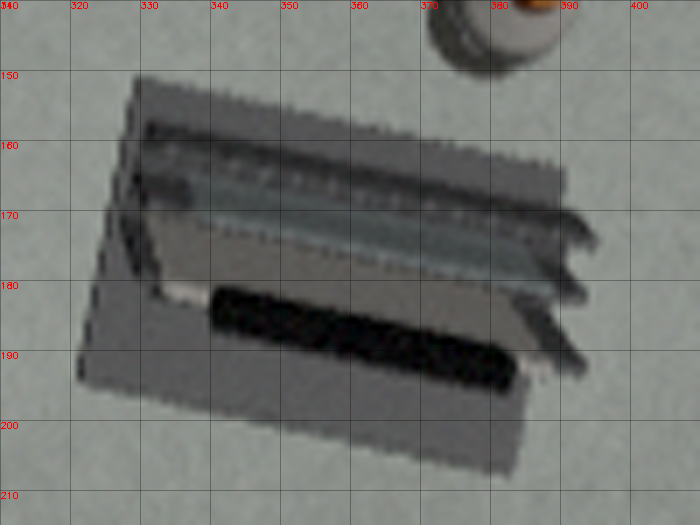

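View pics/c3.png

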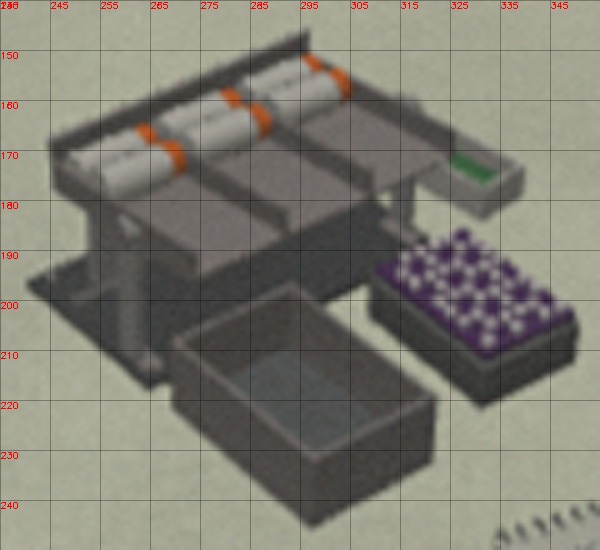

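View pics/c4.png

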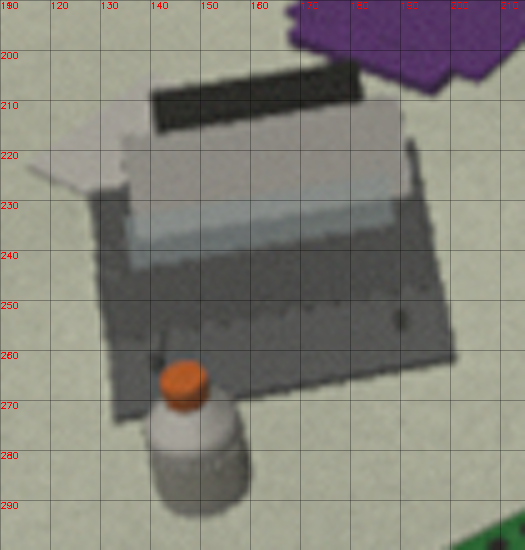

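```bash
cat > fit.py <<'E'
from h import *
from scipy.optimize import least_squares, minimize
T=load('top0');S=load('scene0')
def Rz(a): c,s=np.cos(a),np.sin(a); return np.array([[c,-s,0],[s,c,0],[0,0,1]])
def Ry(a): c,s=np.cos(a),np.sin(a); return np.array([[c,0,s],[0,1,0],[-s,0,c]])
def tray_pts(P,th=0.):  # tray mouth frame pts -> stand frame
    return (Ry(th-np.deg2rad(6))@(np.array(P,float)+[.055,0,.010]).T).T+[0,0,.105]
def world(p,P): return (Rz(p[2])@np.array(P,float).T).T+[p[0],p[1],0]
if __name__=='__main__':
    tp=tray_pts([[0,.107,0],[0,-.107,0]]); uvT=[(167,182.3),(242.8,168.7)]
    sp=tray_pts([[0,-.107,0],[0,-.035,0],[0,.035,0],[0,.107,0],[-.152,-.109,.014],[-.152,.109,.014]])
    uvS=[(275,192.4),(292.4,182),(309.6,174),(325.8,166.5),(245,168.6),(296.6,146)]
    def f(p): return np.r_[(proj(T,world(p,tp))-uvT).ravel(),(proj(S,world(p,sp))-uvS).ravel()]
    r=least_squares(f,[.5,.15,.1]); st=r.x; print('stand',st,np.round(r.fun,1))
    bt=np.array([[.07,.049,.056],[.07,-.049,.056],[-.07,-.049,.056]]);uvB=[(207,132),(238.7,126.7),(247,173.7)]
    g=lambda p:(proj(T,world(p,bt))-uvB).ravel()
    r=least_squares(g,[.65,.07,.1]);print('box',r.x,np.round(r.fun,1), 'in stand',Rz(st[2]).T@(np.r_[r.x[:2]-st[:2],0]))
    hb=[[.07,.098,.008],[.07,-.098,.008],[-.07,-.098,.008],[-.07,.098,.008]]
    uT=[(329.5,151),(391,163.7),(383,208),(321,194.5)]
    uS=[(133,274),(201,262)]
    # scene: image left is -y => front right corner 133,274
    g=lambda p:np.r_[(proj(T,world(p,hb))-uT).ravel(),(proj(S,world(p,hb[1::-1]))-uS).ravel()]
    r=least_squares(g,[.6,-.2,-.2]);print('holderbase',r.x,np.round(r.fun,1));hp=r.x
    # card bar silhouette
    bar=np.array([[x,y,z] for x in(-.007,.007) for y in(-.06,.06) for z in(.101,.125)])
    def cardw(p,P): # p=x,y,z,yaw,lean
        return (Rz(p[3])@Ry(-p[4])@np.array(P).T).T+np.array(p[:3])
    def ren(c,P):
        im=np.zeros((384*4,512*4),np.uint8); h=cv2.convexHull(np.round((proj(c,P)+.5)*4).astype(np.int32)); cv2.fillConvexPoly(im,h,255)
        return cv2.resize(im,(512,384),interpolation=cv2.INTER_AREA)/255.
    def mask(c,x0,y0,x1,y1,bg):
        g=c['frame'].max(2).astype(float); m=np.zeros(g.shape); 
        m[y0:y1,x0:x1]=np.clip((bg-g[y0:y1,x0:x1])/(bg-8),0,1); return m
    mT=mask(T,334,178,390,200,75);mS=mask(S,138,200,186,220,100)
    print(mT.sum(),mS.sum())
    def e(p): return ((ren(T,cardw(p,bar))-mT)[178:200,334:390]**2).sum()+((ren(S,cardw(p,bar))-mS)[200:220,138:186]**2).sum()
    best=None
    for x0 in (-.02,0,.02):
      for L in (.47,):
        q=minimize(lambda v:e([v[0],v[1],v[2],v[3],L]),[hp[0]+x0,hp[1],.03,hp[2]],method='Nelder-Mead',options=dict(initial_simplex=np.array([[hp[0]+x0,hp[1],.03,hp[2]]]*5)+np.r_[np.zeros((1,4)),np.diag([.02,.02,.01,.05])],xatol=1e-4,fatol=1e-3))
        print(L,q.x,q.fun)
        if best is None or q.fun<best.fun: best=q
    cp=list(best.x)+[.47]
    print('card in holderbase',Rz(hp[2]).T@(np.array(cp[:3])-[hp[0],hp[1],0]), 'yaw diff',cp[3]-hp[2])
    np.savez('poses.npz',stand=st,hold=hp,card=cp)
    for c,n in((T,'top'),(S,'scene')):
        im=cv2.resize(c['frame'][:,:,::-1],None,fx=3,fy=3,interpolation=cv2.INTER_CUBIC)
        def line(P,col):
            cv2.polylines(im,[np.round((proj(c,P)+.5)*3).astype(np.int32)],True,col,1)
        line(world(st,tray_pts([[0,.109,0],[0,-.109,0],[-.152,-.109,0],[-.152,.109,0]])),(0,255,0))
        line(world(hp,hb),(0,255,0))
        for z in(.101,.125):
            line(cardw(cp,[[.007,.06,z],[.007,-.06,z],[-.007,-.06,z],[-.007,.06,z]]),(0,255,255))
        line(cardw(cp,[[.003,.08,0],[.003,-.08,0],[.003,-.08,.102],[.003,.08,.102]]),(255,0,255))
        a,b=((450,360),(800,560)) if 0 else (0,0)
        if n=='top': o=im[330:750,440:1230]
        else: o=im[380:880,300:1080]
        cv2.imwrite(f'pics/ov_{n}.png',o)
E
python3 fit.py
```

```text
stand [0.51276394 0.15179117 0.18901124] [-1.9 -1.7 -1.9 -1.7 -1.7 -2.1 -0.8 -0.1 -1.  -0.  -0.4 -0.3 -0.8 -0.1
 -0.8  0.8]
box [0.64013314 0.10047452 0.16871639] [-0.2  0.3  0.5  0.6 -0.3 -0.8] in stand [ 0.11545904 -0.07433385  0.        ]
holderbase [ 0.5717922  -0.29728759 -0.20270326] [-0.4 -0.6 -0.2 -0.2  0.2 -0.6 -0.3 -0.4 -1.2 -0.7 -0.1 -1.4]
276.94029850746267 203.67391304347828
0.47 [ 0.57860185 -0.28791769  0.02760754 -0.2263149 ] 137.1069787422797
0.47 [ 0.57877956 -0.28880327  0.02647151 -0.20722125] 136.01607172079517
0.47 [ 0.57851282 -0.28842256  0.02826862 -0.19664618] 134.21253368657932
card in holderbase [0.00479833 0.01003651 0.02826862] yaw diff 0.006057073082694042
```

View pics/ov_top.png

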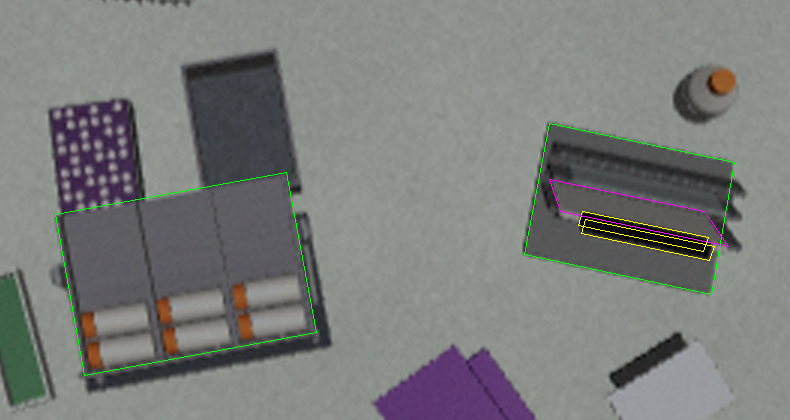

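View pics/ov_scene.png

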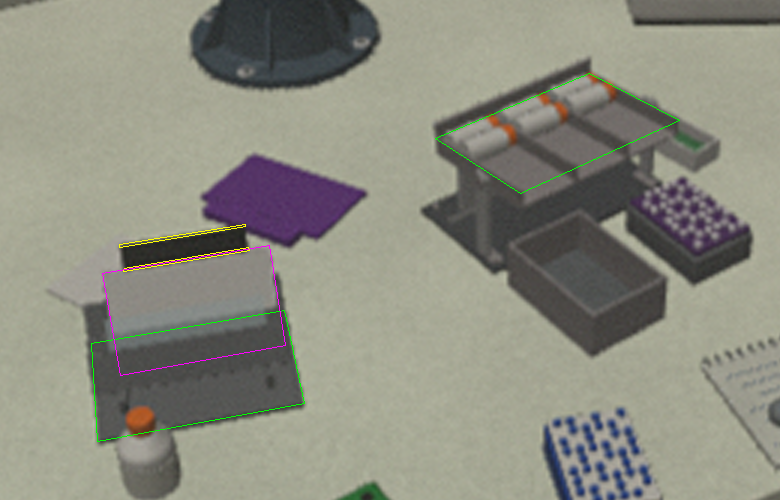

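```bash
cat > mv.py <<'E'
from h import *
def to(x,y,z,yawdeg,note=''):
    """yawdeg: desired world heading of tool y"""
    o=manip.get_obs();R=o['orientation'];p=o['ee_pos']
    d=R.T@(np.array([x,y,z])-p)*1e3
    cur=np.arctan2(R[1,1],R[0,1]); s=-(np.deg2rad(yawdeg)-cur); s=(s+np.pi)%(2*np.pi)-np.pi
    print(note,'t',o['time'],'dp',np.round(d,1),'spin',round(s,3),'| pos',np.round(p,4),'yaw',round(np.rad2deg(cur),2),'F',np.round(o['wrist_force'],1),'open',round(o['opening'],3))
E
python3 -c "
from mv import *
to(.227,.473,.30,64.4); to(.528,-.278,.30,-11.4)"
```

```text
t 0.15 dp [-3.000e-01 -1.000e-01 -1.086e+02] spin 0.0 | pos [0.2267 0.4731 0.1914] yaw 64.4 F [0.2 0.  0. ] open 1.002
 t 0.15 dp [-596.3 -547.3 -108. ] spin 1.323 | pos [0.2267 0.4731 0.1914] yaw 64.4 F [0.2 0.  0. ] open 1.002
```

Emit:
play_rows(
  motion=[
    {"fingers": 1, "dp": [0, 0, -40], "spin": 0},
    {"fingers": 1, "dp": [0, 0, -80], "spin": 0},
    {"fingers": 1, "dp": [0, 0, -108], "spin": 0},
    {"fingers": 1, "dp": [-33, -30, -108], "spin": 0.073},
    {"fingers": 1, "dp": [-66, -61, -108], "spin": 0.147},
    {"fingers": 1, "dp": [-99, -91, -108], "spin": 0.22},
    {"fingers": 1, "dp": [-132, -121, -108], "spin": 0.293},
    {"fingers": 1, "dp": [-165, -152, -108], "spin": 0.366},
    {"fingers": 1, "dp": [-198, -182, -108], "spin": 0.44},
    {"fingers": 1, "dp": [-231, -212, -108], "spin": 0.513},
    {"fingers": 1, "dp": [-264, -243, -108], "spin": 0.586},
    {"fingers": 1, "dp": [-298, -274, -108], "spin": 0.66},
  ],
)

```text
time: 1.35
ee_pos: [0.3772, 0.0956, 0.2998]
orientation: [[-0.445, 0.895, -0.0], [0.895, 0.445, -0.001], [-0.001, -0.001, -1.0]]
wrist_force: [1.4, 0.8, 0.9]
opening: 1.002
```

```bash
python3 -c "
from mv import *
to(.528,-.278,.30,-11.4)"
```

```text
t 1.35 dp [-4.017e+02 -3.130e+01  1.000e-01] spin 0.66 | pos [0.3772 0.0956 0.2998] yaw 26.43 F [1.4 0.8 0.9] open 1.002
```

Emit:
play_rows(
  motion=[
    {"fingers": 1, "dp": [-42, -3, 0], "spin": 0.066},
    {"fingers": 1, "dp": [-84, -6, 0], "spin": 0.14},
    {"fingers": 1, "dp": [-126, -9, 0], "spin": 0.21},
    {"fingers": 1, "dp": [-168, -13, 0], "spin": 0.28},
    {"fingers": 1, "dp": [-210, -16, 0], "spin": 0.35},
    {"fingers": 1, "dp": [-252, -20, 0], "spin": 0.42},
    {"fingers": 1, "dp": [-294, -23, 0], "spin": 0.49},
    {"fingers": 1, "dp": [-336, -26, 0], "spin": 0.56},
    {"fingers": 1, "dp": [-378, -29, 0], "spin": 0.62},
    {"fingers": 1, "dp": [-402, -31, 0], "spin": 0.66},
    {"fingers": 1, "dp": [-402, -31, 0], "spin": 0.66},
  ],
)

```text
time: 2.45
ee_pos: [0.5289, -0.2809, 0.2982]
orientation: [[0.201, 0.98, -0.002], [0.98, -0.201, -0.0], [-0.001, -0.002, -1.0]]
wrist_force: [-1.3, 0.1, -0.4]
opening: 1.0
```

```bash
python3 - <<'E'
from mv import *
to(.528,-.278,.30,-11.4)
c=snap('wrist','w1')
P=np.load('poses.npz');cp=P['card']
from fit import Rz,Ry
def cardw(p,Q): return (Rz(p[3])@Ry(-p[4])@np.array(Q).T).T+np.array(p[:3])
im=c['frame'][:,:,::-1].copy()
for z in(.101,.125):
  cv2.polylines(im,[np.round(proj(c,cardw(cp,[[.007,.06,z],[.007,-.06,z],[-.007,-.06,z],[-.007,.06,z]]))).astype(np.int32)],True,(0,255,255))
cv2.imwrite('pics/w1o.png',im)
E
```

```text
t 2.45 dp [ 2.6 -1.5 -1.8] spin -0.003 | pos [ 0.5289 -0.2809  0.2982] yaw -11.6 F [-1.3  0.1 -0.4] open 1.0
```

View pics/w1o.png

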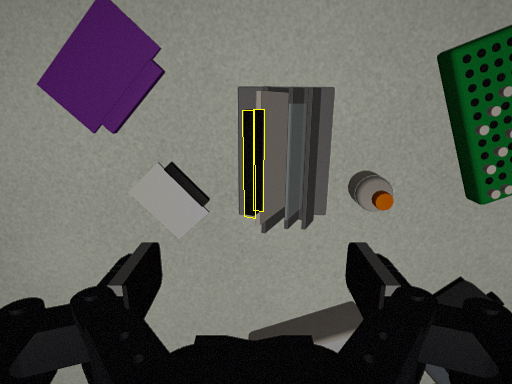

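Emit:
play_rows(
  motion=[
    {"fingers": 1, "dp": [3, -2, 40], "spin": -0.003},
    {"fingers": 1, "dp": [3, -2, 80], "spin": -0.003},
    {"fingers": 1, "dp": [3, -2, 110], "spin": -0.003},
    {"fingers": 0.6, "dp": [3, -2, 140], "spin": -0.003},
    {"fingers": 0.2, "dp": [3, -2, 165], "spin": -0.003},
    {"fingers": 0, "dp": [3, -2, 180], "spin": -0.003},
    {"fingers": 0, "dp": [3, -2, 189], "spin": -0.003},
    {"fingers": 0, "dp": [3, -2, 189], "spin": -0.003},
    {"fingers": 0, "dp": [3, -2, 189], "spin": -0.003},
  ],
)

```text
time: 3.4
ee_pos: [0.5269, -0.2756, 0.1107]
orientation: [[0.195, 0.981, -0.001], [0.981, -0.195, -0.0], [-0.0, -0.001, -1.0]]
wrist_force: [0.1, 0.2, 0.8]
opening: 0.5
```

```bash
python3 - <<'E'
from mv import *
to(.528,-.278,.109,-11.4)
c=snap('wrist','w2'); snap('scene','s2')
i=cv2.imread('pics/s2.png')[180:310,90:250];cv2.imwrite('pics/s2c.png',cv2.resize(i,None,fx=4,fy=4,interpolation=2))
E
```

```text
t 3.4 dp [-2.2  1.5  1.7] spin 0.002 | pos [ 0.5269 -0.2756  0.1107] yaw -11.26 F [0.1 0.2 0.8] open 0.5
```

View pics/w2.png

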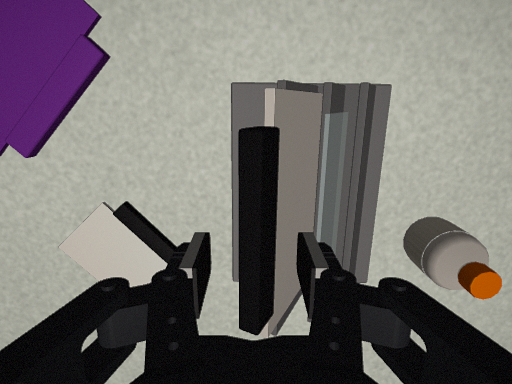

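View pics/s2c.png

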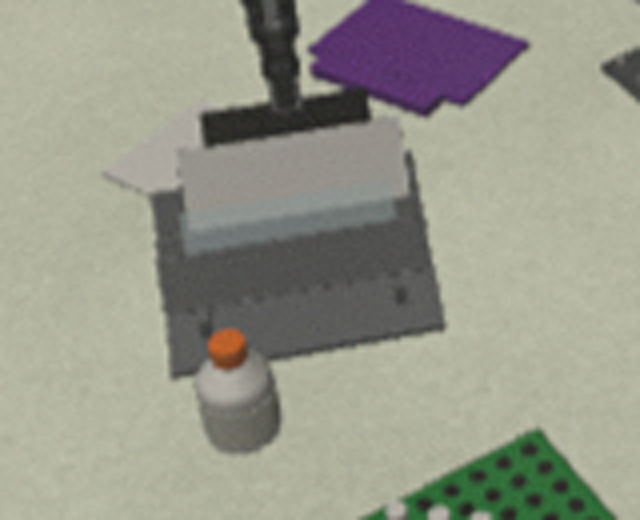

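Emit:
play_rows(
  motion=[
    {"fingers": -1, "dp": [-2, 1, 1], "spin": 0},
    {"fingers": -1, "dp": [-2, 1, 1], "spin": 0},
    {"fingers": -1, "dp": [-2, 1, 1], "spin": 0},
    {"fingers": -1, "dp": [-2, 1, 1], "spin": 0},
    {"fingers": -1, "dp": [-2, 1, 1], "spin": 0},
  ],
)

```text
time: 4.0
ee_pos: [0.5278, -0.2781, 0.1099]
orientation: [[0.196, 0.981, -0.0], [0.981, -0.196, -0.001], [-0.001, -0.0, -1.0]]
wrist_force: [-1.0, -0.2, -0.1]
opening: 0.002
```

```bash
python3 - <<'E'
from mv import *
to(.528,-.278,.109,-11.4)
c=snap('wrist','w3')
E
```

```text
t 4.0 dp [0.2 0.2 0.9] spin 0.002 | pos [ 0.5278 -0.2781  0.1099] yaw -11.29 F [-1.  -0.2 -0.1] open 0.002
```

View pics/w3.png

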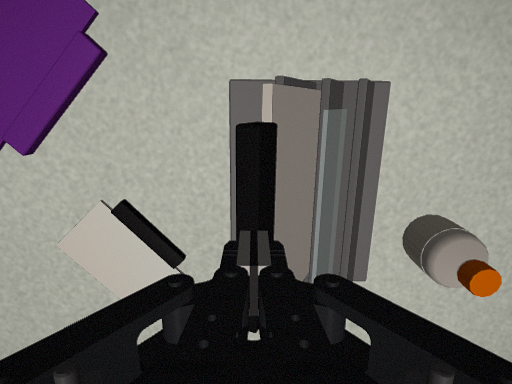

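```bash
python3 - <<'E'
from mv import *
from fit import Rz,Ry
cp=np.load('poses.npz')['card'];c=load('w3')
def cardw(p,Q): return (Rz(p[3])@Ry(-p[4])@np.array(Q).T).T+np.array(p[:3])
im=c['frame'][:,:,::-1].copy()
for z in(.101,.125):
  cv2.polylines(im,[np.round(proj(c,cardw(cp,[[.007,.06,z],[.007,-.06,z],[-.007,-.06,z],[-.007,.06,z]]))).astype(np.int32)],True,(0,255,255))
o=manip.get_obs();p=o['ee_pos']
for dz,col in((0,(0,0,255)),(.019,(0,255,0)),(.05,(255,0,0))):
  u=proj(c,p+[0,0,dz])[0];print(u);cv2.circle(im,tuple(int(v) for v in u),4,col,-1)
cv2.imwrite('pics/w3o.png',im); snap('scene','s3');snap('top','t3')
i=cv2.imread('pics/s3.png')[180:310,90:250];i=cv2.resize(i,None,fx=4,fy=4,interpolation=2)
j=cv2.imread('pics/t3.png')[140:220,310:410];j=cv2.resize(j,(640,512),interpolation=2)
cv2.imwrite('pics/s3c.png',i);cv2.imwrite('pics/t3c.png',j)
E
```

```text
[254.55178481 219.44805081]
[254.62960828 231.63792041]
[254.79831048 258.06256929]
```

View pics/w3o.png

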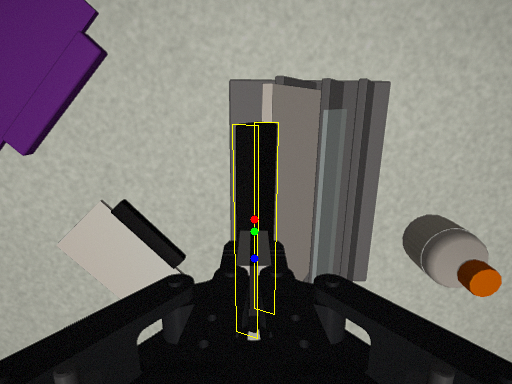

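View pics/s3c.png

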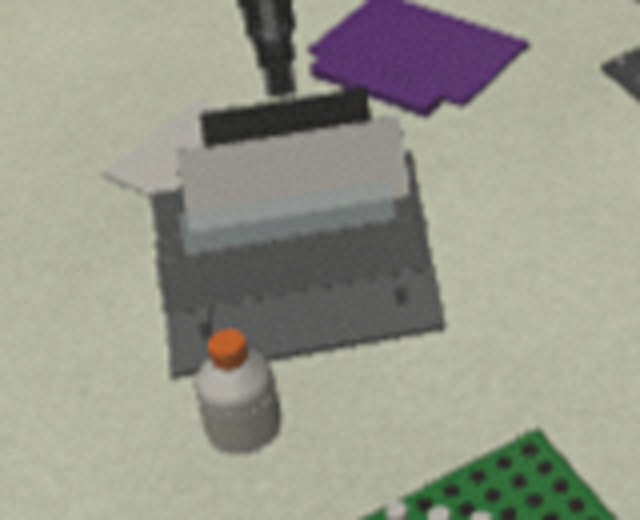

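View pics/t3c.png

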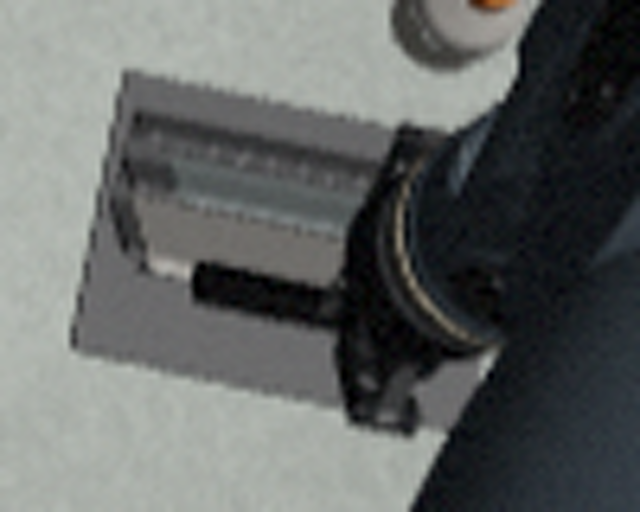

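```bash
python3 - <<'E'
from mv import *
o=np.array([.5269,-.2756,.1107]);y=np.array([.981,-.195,0]);x=np.array([.195,.981,0])
s=load('s2');w=load('w2')
for dz in(0,.01,.02,.03,.04):
  for f in(.0,.022,.03): print(dz,f,proj(s,o+y*f+[0,0,dz])[0].round(1),proj(w,o+y*f+[0,0,dz])[0].round(1))
w0=load('wrist0');o=np.array([.2267,.4731,.1914]);y=np.array([.432,.902,0]);x=np.array([-.902,.432,0])
for dz in(0,.013,.02,.03,.04,.05): print(dz,proj(w0,o+y*.0425+[0,0,dz]+x*.011)[0].round(1),proj(w0,o+y*.0425+[0,0,dz]-x*.011)[0].round(1))
E
```

```text
0 0.0 [162.7 212.9] [254.5 219.5]
0 0.022 [163.4 217.6] [289.9 219.6]
0 0.03 [163.7 219.3] [302.8 219.6]
0.01 0.0 [162.2 210.2] [254.5 225.7]
0.01 0.022 [163.  214.9] [291.8 225.7]
0.01 0.03 [163.2 216.6] [305.3 225.7]
0.02 0.0 [161.8 207.6] [254.6 232.5]
0.02 0.022 [162.5 212.2] [293.8 232.5]
0.02 0.03 [162.8 214. ] [308.1 232.5]
0.03 0.0 [161.3 204.9] [254.6 240. ]
0.03 0.022 [162.  209.5] [296.1 240.1]
0.03 0.03 [162.3 211.3] [311.3 240.1]
0.04 0.0 [160.9 202.1] [254.6 248.5]
0.04 0.022 [161.6 206.8] [298.7 248.6]
0.04 0.03 [161.9 208.5] [314.8 248.6]
0 [322.7 203.6] [320.6 236.7]
0.013 [327.6 210.7] [325.1 245.8]
0.02 [330.4 214.9] [327.8 251.2]
0.03 [335.  221.6] [332.1 259.7]
0.04 [340.1 229.1] [336.8 269.2]
0.05 [345.9 237.6] [342.2 280. ]
```

Emit:
play_rows(
  motion=[
    {"fingers": 0.1, "dp": [0, 0, -10], "spin": 0},
    {"fingers": 0.1, "dp": [0, 0, -10], "spin": 0},
    {"fingers": 0.1, "dp": [0, 0, -10], "spin": 0},
    {"fingers": 0.1, "dp": [0, 0, -5], "spin": 0},
    {"fingers": 0.1, "dp": [0, 0, 5], "spin": 0},
    {"fingers": 0.1, "dp": [0, 0, 15], "spin": 0},
    {"fingers": 0.1, "dp": [0, 0, 25], "spin": 0},
    {"fingers": 0.1, "dp": [0, 0, 25], "spin": 0},
  ],
)

```text
time: 4.95
ee_pos: [0.5266, -0.2775, 0.0827]
orientation: [[0.196, 0.981, -0.003], [0.981, -0.196, 0.001], [0.0, -0.003, -1.0]]
wrist_force: [-0.6, 0.0, 0.2]
opening: 0.549
```

```bash
python3 - <<'E'
from mv import *
to(.528,-.278,.075,-11.4)
c=snap('wrist','w4');snap('scene','s4')
i=cv2.imread('pics/s4.png')[180:310,90:250];i=cv2.resize(i,None,fx=4,fy=4,interpolation=2)
cv2.imwrite('pics/s4c.png',i)
E
```

```text
t 4.95 dp [-0.2  1.5  7.7] spin 0.002 | pos [ 0.5266 -0.2775  0.0827] yaw -11.28 F [-0.6  0.   0.2] open 0.549
```

View pics/w4.png

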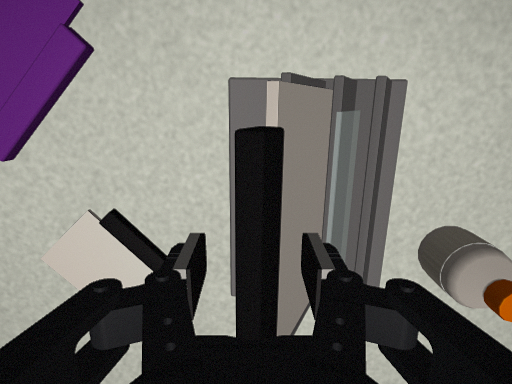

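View pics/s4c.png

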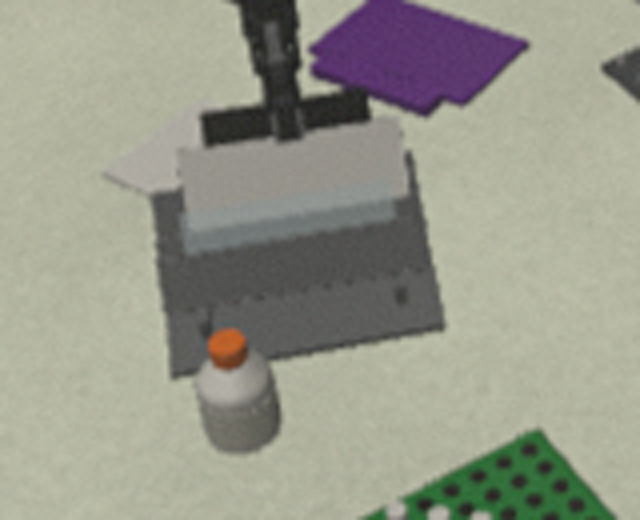

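Emit:
play_rows(
  motion=[
    {"fingers": 0.1, "dp": [0, 1, 9], "spin": 0},
    {"fingers": -0.2, "dp": [0, 1, 9], "spin": 0},
    {"fingers": -0.5, "dp": [0, 1, 9], "spin": 0},
    {"fingers": -1, "dp": [0, 1, 9], "spin": 0},
    {"fingers": -1, "dp": [0, 1, 9], "spin": 0},
    {"fingers": -1, "dp": [0, 1, 9], "spin": 0},
  ],
)

```text
time: 5.65
ee_pos: [0.5295, -0.2784, 0.076]
orientation: [[0.196, 0.981, 0.001], [0.981, -0.196, -0.001], [-0.001, 0.001, -1.0]]
wrist_force: [5.3, -0.3, 0.9]
opening: 0.227
```

```bash
python3 - <<'E'
from mv import *
to(.528,-.278,.075,-11.4)
c=snap('wrist','w5');snap('scene','s5')
i=cv2.imread('pics/s5.png')[180:310,90:250];i=cv2.resize(i,None,fx=4,fy=4,interpolation=2)
cv2.imwrite('pics/s5c.png',i)
E
```

```text
t 5.65 dp [ 0.1 -1.6  1. ] spin 0.002 | pos [ 0.5295 -0.2784  0.076 ] yaw -11.28 F [ 5.3 -0.3  0.9] open 0.227
```

View pics/w5.png

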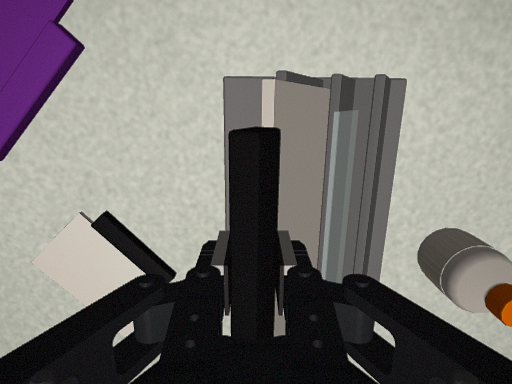

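View pics/s5c.png

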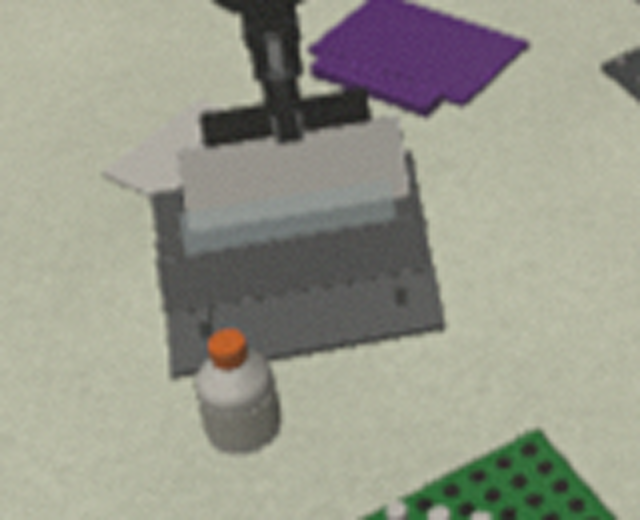

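Emit:
play_rows(
  motion=[
    {"fingers": -1, "dp": [0, -3, -6], "spin": 0},
    {"fingers": -1, "dp": [0, -6, -12], "spin": 0},
    {"fingers": -1, "dp": [0, -9, -18], "spin": 0},
    {"fingers": -1, "dp": [0, -12, -24], "spin": 0},
    {"fingers": -1, "dp": [0, -14, -28], "spin": 0},
    {"fingers": -1, "dp": [0, -14, -28], "spin": 0},
  ],
)

```text
time: 6.35
ee_pos: [0.5157, -0.2759, 0.1045]
orientation: [[0.196, 0.981, 0.001], [0.981, -0.196, -0.001], [-0.001, 0.001, -1.0]]
wrist_force: [2.3, -1.1, 3.3]
opening: 0.23
```

```bash
python3 - <<'E'
from mv import *
to(.528,-.278,.075,-11.4)
c=snap('wrist','w6');snap('scene','s6')
i=cv2.imread('pics/s6.png')[160:290,90:250];i=cv2.resize(i,None,fx=4,fy=4,interpolation=2)
cv2.imwrite('pics/s6c.png',i)
E
```

```text
t 6.35 dp [ 0.4 12.4 29.5] spin 0.002 | pos [ 0.5157 -0.2759  0.1045] yaw -11.29 F [ 2.3 -1.1  3.3] open 0.23
```

View pics/w6.png

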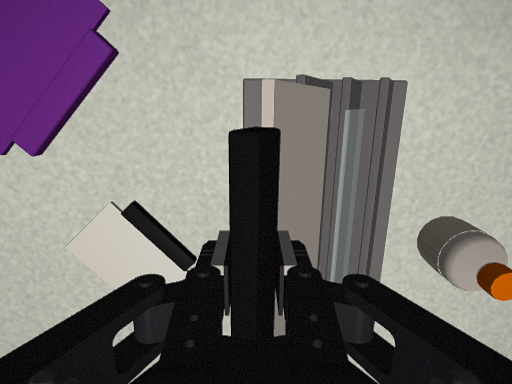

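View pics/s6c.png

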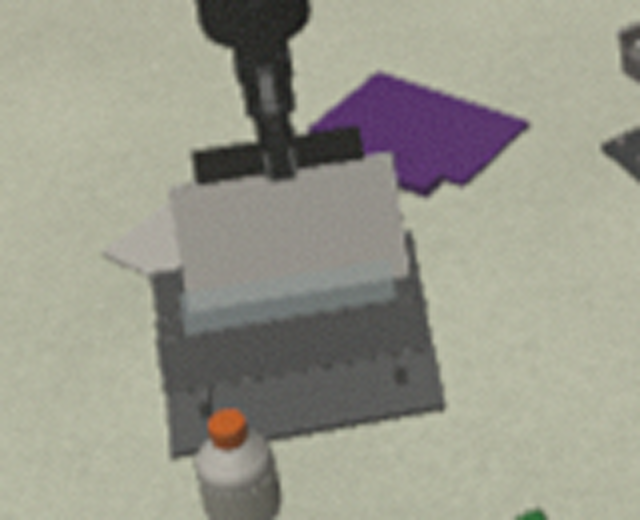

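Emit:
play_rows(
  motion=[
    {"fingers": -1, "dp": [0, -4, -8], "spin": 0},
    {"fingers": -1, "dp": [0, -8, -16], "spin": 0},
    {"fingers": -1, "dp": [0, -13, -26], "spin": 0},
    {"fingers": -1, "dp": [0, -20, -40], "spin": 0},
    {"fingers": -1, "dp": [0, -27, -55], "spin": 0},
    {"fingers": -1, "dp": [0, -30, -80], "spin": 0},
    {"fingers": -1, "dp": [0, -30, -110], "spin": 0},
    {"fingers": -1, "dp": [0, -30, -130], "spin": 0},
    {"fingers": -1, "dp": [0, -30, -130], "spin": 0},
  ],
)

```text
time: 7.35
ee_pos: [0.4859, -0.2701, 0.2358]
orientation: [[0.196, 0.981, 0.001], [0.981, -0.196, -0.002], [-0.002, 0.002, -1.0]]
wrist_force: [0.7, -0.6, -1.2]
opening: 0.224
```

```bash
python3 - <<'E'
from mv import *
to(.528,-.278,.075,-11.4)
c=snap('wrist','w7');snap('scene','s7');snap('top','t7')
i=cv2.imread('pics/s7.png')[100:290,60:270];i=cv2.resize(i,None,fx=3.5,fy=3.1,interpolation=2)
cv2.imwrite('pics/s7c.png',i)
E
```

```text
t 7.35 dp [  0.8  42.6 160.8] spin 0.002 | pos [ 0.4859 -0.2701  0.2358] yaw -11.3 F [ 0.7 -0.6 -1.2] open 0.224
```

View pics/w7.png

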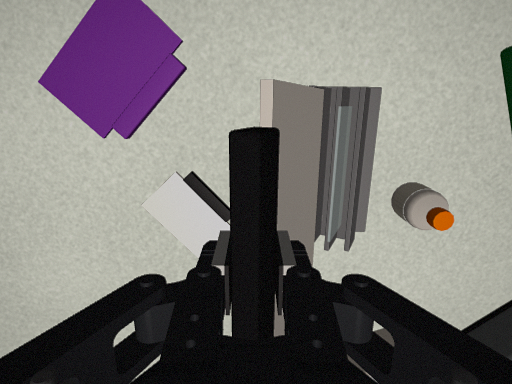

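View pics/s7c.png

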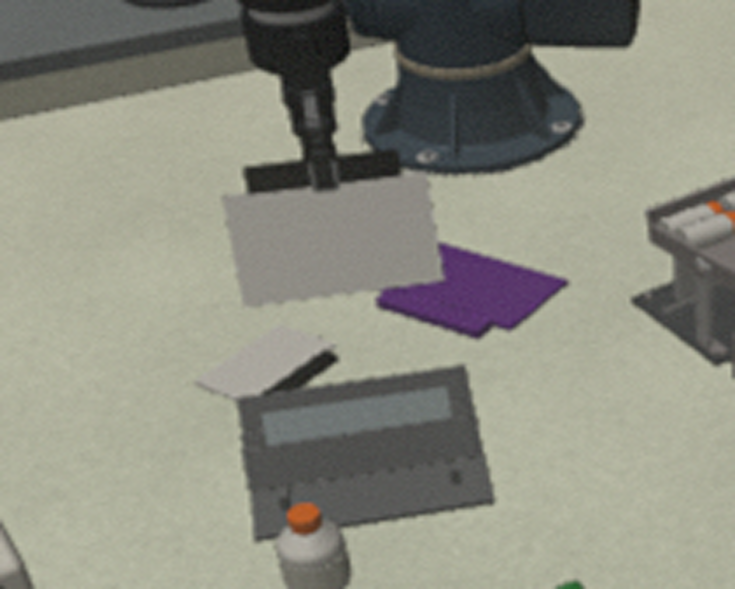

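View pics/t7.png

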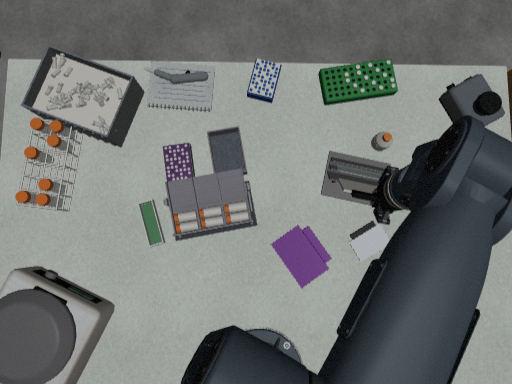

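```bash
python3 - <<'E'
from mv import *
from fit import Rz,Ry
from scipy.optimize import least_squares
s=load('s7');w=load('w7')
def cardw(p,Q): return (Rz(p[3])@Ry(-p[4])@np.array(Q).T).T+np.array(p[:3])
A=[[.003,-.08,0],[.003,.08,0],[.003,-.08,.102],[.003,.08,.102]]
ua=np.array([(130,198.7),(186.6,190.3),(123.7,163.5),(183.4,155.8)])-.35
B=[[.003,.08,0],[.003,.08,.102],[-.003,.08,.102]]
B=[[.003,.08,0],[.003,.08,.102]]
ub=[(323,88),(275,80)]
f=lambda p:np.r_[(proj(s,cardw(p,A))-ua).ravel(),.3*(proj(w,cardw(p,B))-ub)[:1].ravel()]
r=least_squares(f,[.54,-.27,.17,-.2,.4]);print(r.x,np.rad2deg(r.x[4]));print(np.round(r.fun,1))
p=r.x
print('bar centre',cardw(p,[[0,0,.113]]), 'tip-bar vs TCP')
im=cv2.imread('pics/w7.png');im2=cv2.imread('pics/s7.png')
for c,I in((w,im),(s,im2)):
  for Q in ([[.003,.08,0],[.003,-.08,0],[.003,-.08,.102],[.003,.08,.102]],[[.007,.06,.125],[.007,-.06,.125],[-.007,-.06,.125],[-.007,.06,.125]]):
    cv2.polylines(I,[np.round(proj(c,cardw(p,Q))).astype(np.int32)],True,(0,255,255))
cv2.imwrite('pics/w7o.png',im);cv2.imwrite('pics/s7o.png',cv2.resize(im2[100:290,60:270],None,fx=3.5,fy=3.1))
E
```

```text
[ 0.52845028 -0.27835648  0.18326487 -0.22913489  0.30991927] 17.7570661408516
[-0.1 -0.3  0.7  0.1 -0.  -0.  -0.8  0.2  0.  -0.2]
bar centre [[ 0.49488809 -0.27052873  0.29088135]] tip-bar vs TCP
```

View pics/w7o.png

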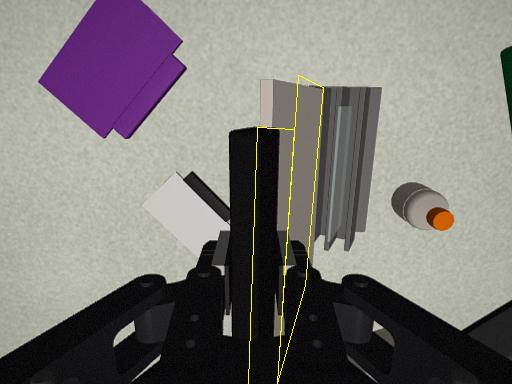

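View pics/s7o.png

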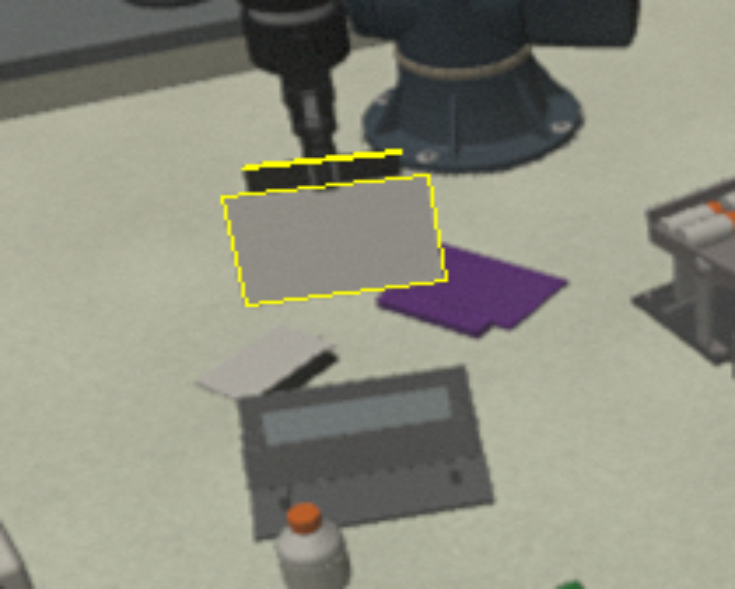

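```bash
cat > cardfit.py <<'E'
from mv import *
from fit import Rz,Ry
from scipy.optimize import least_squares
def cardw(p,Q): return (Rz(p[3])@Ry(-p[4])@np.array(Q).T).T+np.array(p[:3])
E
python3 - <<'E'
from cardfit import *
s=load('s7');w=load('w7')
A=[[.003,-.08,0],[.003,.08,0],[.003,-.08,.102],[.003,.08,.102]]
ua=np.array([(130,198.7),(186.6,190.3),(123.7,163.5),(183.4,155.8)])-.35
B=[[.003,.08,0],[.003,.08,.102],[-.003,.08,.102],[-.007,.06,.125],[.007,.06,.101]]
ub=[(323,88),(274,80),(261,80),(230,131),(279,128)]
f=lambda p:np.r_[(proj(s,cardw(p,A))-ua).ravel(),.5*(proj(w,cardw(p,B))-ub).ravel(),10*(p[3]+.197)]
r=least_squares(f,[.54,-.27,.17,-.2,.4]);print(r.x,np.rad2deg(r.x[4]));print(np.round(r.fun,1))
p=r.x
o=manip.get_obs(); R=Rz(p[3])
print('bar centre',cardw(p,[[0,0,.113]]),'edge rel TCP (card frame level)',R.T@(p[:3]-o['ee_pos']))
print('bar rel', R.T@(cardw(p,[[0,0,.113]])[0]-o['ee_pos']))
im=cv2.imread('pics/w7.png')
for Q in ([[.003,.08,0],[.003,-.08,0],[.003,-.08,.102],[.003,.08,.102]],[[.007,.06,.125],[.007,-.06,.125],[-.007,-.06,.125],[-.007,.06,.125]]):
    cv2.polylines(im,[np.round(proj(w,cardw(p,Q))).astype(np.int32)],True,(0,255,255))
cv2.imwrite('pics/w7o.png',im)
E
```

```text
[ 0.52952049 -0.27977172  0.18215163 -0.20970708  0.40812633] 23.383915994856583
[-0.4  0.6  0.3  0.3 -0.4  0.1 -1.6 -0.3 -0.4  0.6 -0.1 -0.3 -0.1 -0.2
 -0.9 -0.4  1.4 -0.2 -0.1]
bar centre [[ 0.48565444 -0.27043543  0.2858705 ]] edge rel TCP (card frame level) [ 0.045654   -0.00085743 -0.0502747 ]
bar rel [ 0.00080541 -0.00085743  0.05344417]
```

View pics/w7o.png

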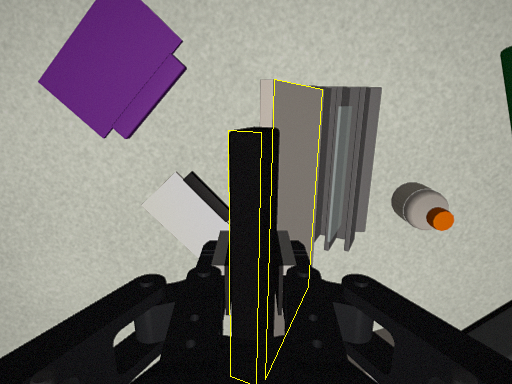

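```bash
cat > ovt.py <<'E'
from cardfit import *
from fit import tray_pts,world
import sys
def ov(c,st,box,s,out,th=0.,boxp=None):
    x0,y0,x1,y1=box
    im=cv2.resize(c['frame'][y0:y1,x0:x1,::-1],None,fx=s,fy=s,interpolation=cv2.INTER_CUBIC)
    def ln(P,col,cl=True): cv2.polylines(im,[np.round((proj(c,world(st,P))+.5-[x0,y0])*s).astype(np.int32)],cl,col,1)
    ln(tray_pts([[0,.109,0],[0,-.109,0],[-.152,-.109,0],[-.152,.109,0]],th),(0,255,0))
    for y in(-.035,.035): ln(tray_pts([[0,y,0],[-.152,y,0]],th),(0,255,0),False)
    ln(tray_pts([[-.152,.109,.014],[-.152,-.109,.014]],th),(0,255,255),False)
    ln(tray_pts([[0,.109,-.02],[0,-.109,-.02]],th),(255,255,0),False)
    ln([[.07,.125,.006],[.07,-.125,.006],[-.07,-.125,.006],[-.07,.125,.006]],(0,0,255))
    cv2.imwrite(out,im)
if __name__=='__main__':
    st=np.load('poses.npz')['stand']
    ov(load('top0'),st,(155,150,265,245),6,'pics/o1.png');ov(load('scene0'),st,(235,140,345,230),7,'pics/o2.png')
E
python3 ovt.py
```

```text
(no output)
```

View pics/o1.png

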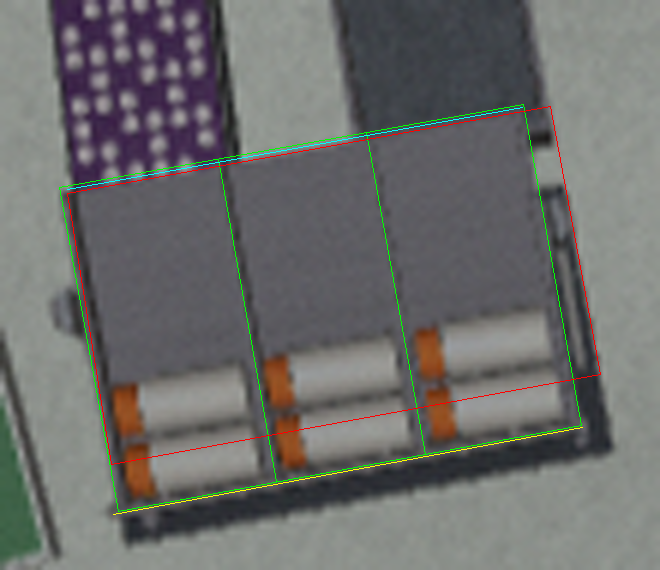

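View pics/o2.png

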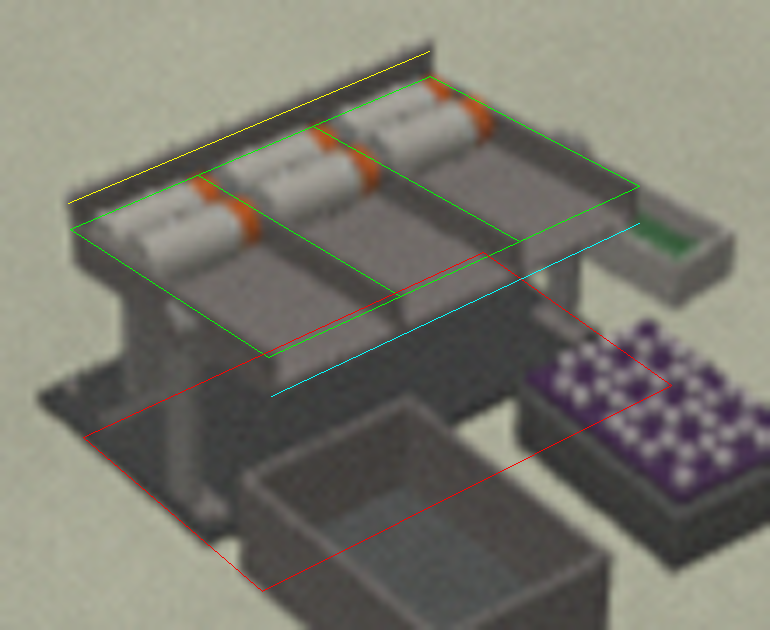

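```bash
cat > tgt.py <<'E'
from cardfit import *
from fit import tray_pts,world
st=np.load('poses.npz')['stand']
def tcp_for(pm,rel=(.0457,-.0009,-.0503),th=0.,dz=0.):
    P=world(st,tray_pts([pm],th))[0]; return P-Rz(st[2])@np.array(rel)+[0,0,dz]
E
python3 - <<'E'
from tgt import *
for dz in(.06,.015,0):
    t=tcp_for([-.008,.048,0],dz=dz);print(t.round(4));to(*t,np.rad2deg(st[2]))
E
```

```text
[0.5036 0.1998 0.2302]
 t 7.5 dp [463.8 -73.7   2.3] spin -0.386 | pos [ 0.485  -0.2694  0.2324] yaw -11.29 F [-1.   0.7 -0.5] open 0.227
[0.5036 0.1998 0.1852]
 t 7.5 dp [463.8 -73.6  47.3] spin -0.386 | pos [ 0.485  -0.2694  0.2324] yaw -11.29 F [-1.   0.7 -0.5] open 0.227
[0.5036 0.1998 0.1702]
 t 7.5 dp [463.8 -73.5  62.3] spin -0.386 | pos [ 0.485  -0.2694  0.2324] yaw -11.29 F [-1.   0.7 -0.5] open 0.227
```

Emit:
play_rows(
  motion=[
    {"fingers": -1, "dp": [25, -3, -15], "spin": -0.02},
    {"fingers": -1, "dp": [65, -10, -35], "spin": -0.05},
    {"fingers": -1, "dp": [108, -17, -45], "spin": -0.09},
    {"fingers": -1, "dp": [152, -24, -45], "spin": -0.13},
    {"fingers": -1, "dp": [196, -31, -45], "spin": -0.17},
    {"fingers": -1, "dp": [240, -38, -45], "spin": -0.21},
    {"fingers": -1, "dp": [284, -45, -45], "spin": -0.25},
    {"fingers": -1, "dp": [328, -52, -45], "spin": -0.29},
    {"fingers": -1, "dp": [372, -59, -45], "spin": -0.33},
    {"fingers": -1, "dp": [412, -66, -40], "spin": -0.36},
    {"fingers": -1, "dp": [445, -71, -35], "spin": -0.386},
    {"fingers": -1, "dp": [463, -74, -30], "spin": -0.386},
  ],
)

```text
time: 8.7
ee_pos: [0.5021, 0.2013, 0.2601]
orientation: [[-0.191, 0.982, -0.006], [0.982, 0.191, -0.001], [0.0, -0.006, -1.0]]
wrist_force: [0.7, -1.4, -1.4]
opening: 0.224
```

```bash
python3 - <<'E'
from tgt import *
t=tcp_for([-.008,.048,0],dz=.04);to(*t,np.rad2deg(st[2]))
E
```

```text
t 8.7 dp [-1.8  1.5 49.9] spin 0.003 | pos [0.5021 0.2013 0.2601] yaw 11.01 F [ 0.7 -1.4 -1.4] open 0.224
```

Emit:
play_rows(
  motion=[
    {"fingers": -1, "dp": [-1, 1, 15], "spin": 0.003},
    {"fingers": -1, "dp": [-2, 2, 35], "spin": 0.003},
    {"fingers": -1, "dp": [-2, 2, 50], "spin": 0.003},
    {"fingers": -1, "dp": [-2, 2, 60], "spin": 0.003},
    {"fingers": -1, "dp": [-2, 2, 65], "spin": 0.003},
    {"fingers": -1, "dp": [-2, 2, 65], "spin": 0.003},
  ],
)

```text
time: 9.3
ee_pos: [0.5035, 0.1994, 0.1942]
orientation: [[-0.188, 0.982, -0.007], [0.982, 0.188, -0.002], [-0.0, -0.007, -1.0]]
wrist_force: [-0.1, -0.2, -1.3]
opening: 0.224
```

```bash
python3 - <<'E'
from tgt import *
from ovt import ov
t=tcp_for([-.008,.048,0],dz=.0);to(*t,np.rad2deg(st[2]))
c=snap('scene','s8');ov(c,st,(235,90,345,230),5,'pics/s8o.png');w=snap('wrist','w8');snap('top','t8')
ov(w,st,(0,0,512,384),1,'pics/w8o.png')
E
```

```text
t 9.3 dp [ 0.4  0.3 24. ] spin -0.0 | pos [0.5035 0.1994 0.1942] yaw 10.83 F [-0.1 -0.2 -1.3] open 0.224
```

View pics/s8o.png

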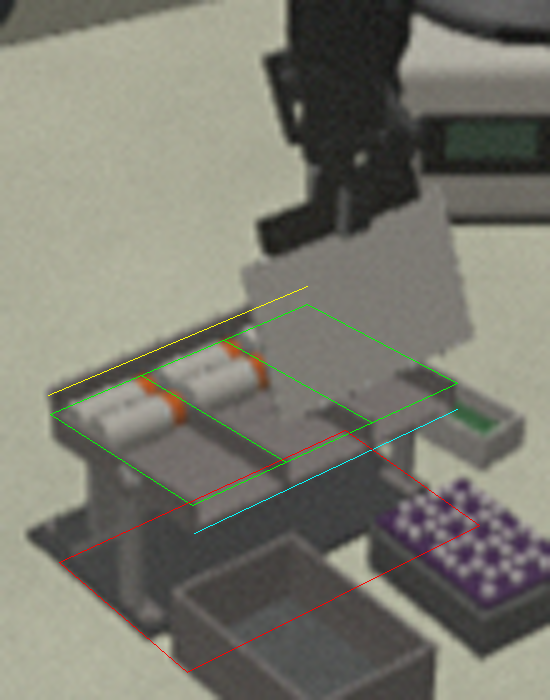

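View pics/w8o.png

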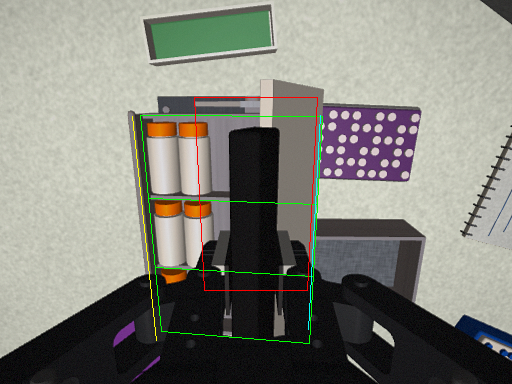

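View pics/t8.png

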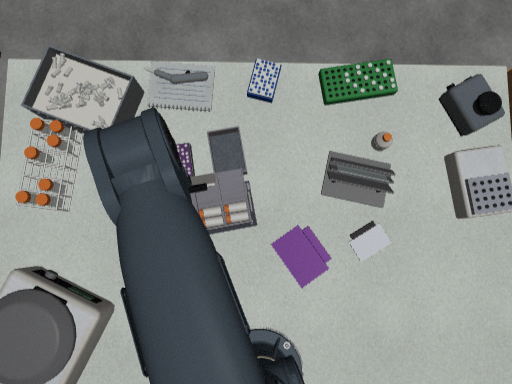

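```bash
python3 - <<'E'
from tgt import *
from ovt import ov
w=load('w8')
ov(w,st,(120,85,335,285),3,'pics/w8c.png')
im=cv2.resize(w['frame'][85:285,120:335,::-1],None,fx=3,fy=3,interpolation=cv2.INTER_CUBIC);cv2.imwrite('pics/w8r.png',im)
E
```

```text
(no output)
```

View pics/w8c.png

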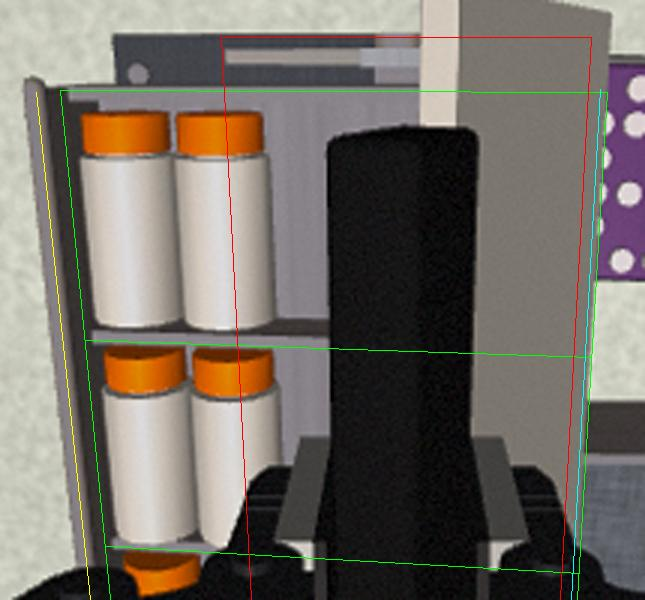

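View pics/w8r.png

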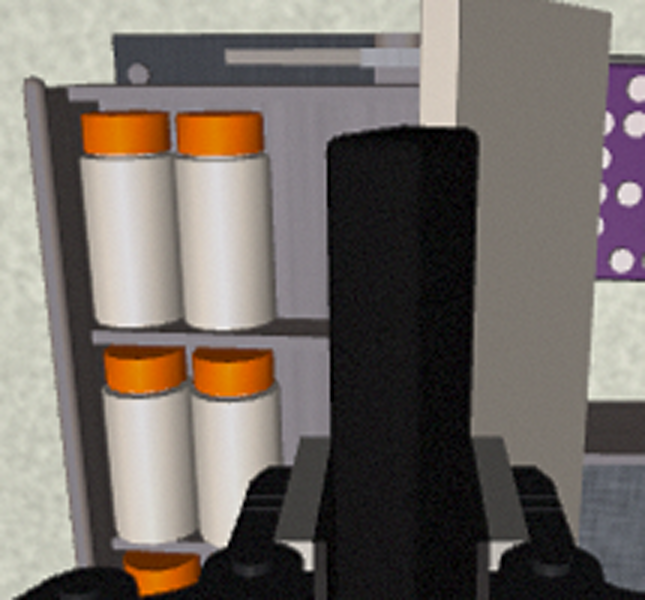

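```bash
python3 - <<'E'
from tgt import *
from ovt import ov
w=load('w8');s=load('scene0')
cv=lambda u,v:(u/3+120-.33,v/3+85-.33)
L=[ ([[0,.035,0],[-.15,.035,0]],[cv(95,337),cv(325,340)]),
    ([[0,.109,0],[-.152,.109,0]],[cv(80,86),cv(410,86)]),
    ([[0,.105,0],[-.15,.105,0]],[cv(80,98),cv(300,96)]),
    ([[0,-.035,0],[-.15,-.035,0]],[cv(120,545),cv(195,546)]),
    ([[-.152,.109,.014],[-.152,-.109,.014]],[cv(30,100),cv(55,300),cv(73,480)])]
sp=tray_pts([[0,-.107,0],[0,-.035,0],[0,.035,0],[0,.107,0],[-.152,-.109,.014],[-.152,.109,.014]])
uvS=np.array([(275,192.4),(292.4,182),(309.6,174),(325.8,166.5),(245,168.6),(296.6,146)])-.4
def f(p):
    r=[]
    for m,u in L:
        a,b=proj(w,world(p,tray_pts(m)));n=np.array([b[1]-a[1],a[0]-b[0]]);n/=np.hypot(*n)
        r+=[n@(np.array(q)-a) for q in u]
    return np.r_[r,.5*(proj(s,world(p,sp))-uvS).ravel()]
r=least_squares(f,st);print(st,r.x,np.round(r.fun,1))
d=dict(np.load('poses.npz'));d['stand']=r.x;np.savez('poses.npz',**d)
ov(w,r.x,(120,85,335,285),3,'pics/w8c.png')
# card in wrist
B=[[.003,.08,0],[.003,.08,.102],[-.003,.08,.102],[-.007,.06,.125],[.007,.06,.101]]
c=[cv(610,15),cv(459,-15),cv(420,-15),cv(328,138),cv(478,130)]
o=np.array([.5035,.1994,.1942]);yaw=np.deg2rad(10.83)
for lean in(.38,.41,.44):
  e=o+Rz(yaw)@[.0457,-.0009,-.0503];print(lean,np.round(proj(w,cardw([*e,yaw,lean],B))-c,1).tolist())
E
```

```text
[0.51276394 0.15179117 0.18901124] [0.51166485 0.15365866 0.19801877] [ 0.3 -0.6  0.3  1.  -0.5 -0.9  0.7 -0.2 -0.2  0.5 -0.4 -0.3 -1.   0.1
 -0.1 -0.1 -0.   0.1 -0.2 -0.   0.1 -0.2  0.4]
0.38 [[-0.2, -0.2], [6.0, 0.9], [5.4, 1.2], [4.7, 2.8], [8.2, 1.7]]
0.41 [[-0.2, -0.2], [-1.0, 1.0], [-1.2, 1.4], [-3.8, 2.4], [1.4, 1.5]]
0.44 [[-0.2, -0.2], [-7.9, 1.2], [-7.7, 1.6], [-12.0, 1.9], [-5.3, 1.3]]
```

View pics/w8c.png

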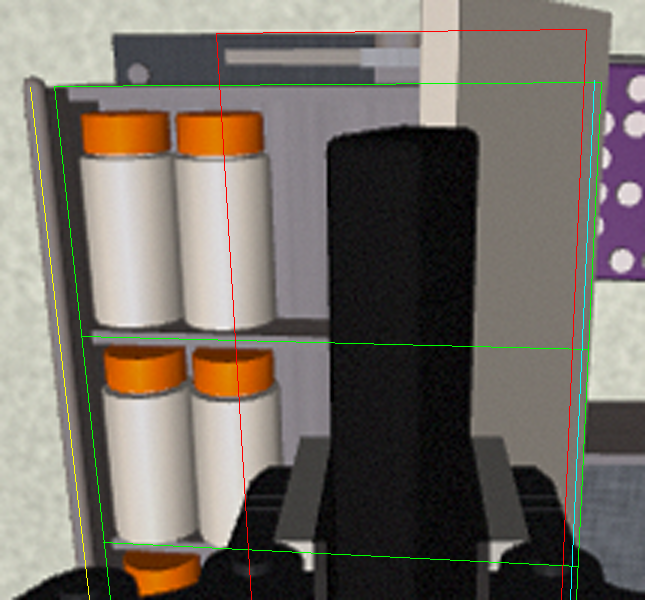

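```bash
python3 - <<'E'
from tgt import *
for th,dz in((0,.004),(0,-.003),(.1,0),(.2,0),(.3,0),(.36,0)):
    t=tcp_for([-.008,.047,0],th=th,dz=dz);to(*t,np.rad2deg(st[2]),th)
E
```

```text
0 t 9.45 dp [ 1.3 -1.8 21.5] spin -0.009 | pos [0.5044 0.1997 0.1957] yaw 10.83 F [ 0.1 -0.3 -1.9] open 0.227
0 t 9.45 dp [ 1.3 -1.8 28.5] spin -0.009 | pos [0.5044 0.1997 0.1957] yaw 10.83 F [ 0.1 -0.3 -1.9] open 0.227
0.1 t 9.45 dp [ 1.3 -0.5 30.2] spin -0.009 | pos [0.5044 0.1997 0.1957] yaw 10.83 F [ 0.1 -0.3 -1.9] open 0.227
0.2 t 9.45 dp [ 1.3  0.3 34.9] spin -0.009 | pos [0.5044 0.1997 0.1957] yaw 10.83 F [ 0.1 -0.3 -1.9] open 0.227
0.3 t 9.45 dp [ 1.3  0.6 39.7] spin -0.009 | pos [0.5044 0.1997 0.1957] yaw 10.83 F [ 0.1 -0.3 -1.9] open 0.227
0.36 t 9.45 dp [ 1.3  0.6 42.6] spin -0.009 | pos [0.5044 0.1997 0.1957] yaw 10.83 F [ 0.1 -0.3 -1.9] open 0.227
```

Emit:
play_rows(
  motion=[
    {"fingers": -1, "dp": [1, -1, 8], "spin": -0.009},
    {"fingers": -1, "dp": [1, -2, 16], "spin": -0.009},
    {"fingers": -1, "dp": [1, -2, 22], "spin": -0.009},
    {"fingers": -1, "dp": [1, -2, 24], "spin": -0.009},
    {"fingers": -1, "dp": [1, -2, 26], "spin": -0.009},
    {"fingers": -1, "dp": [1, -2, 28], "spin": -0.009},
    {"fingers": -1, "dp": [1, -2, 28], "spin": -0.009},
  ],
)

```text
time: 10.15
ee_pos: [0.5022, 0.2002, 0.1682]
orientation: [[-0.196, 0.98, -0.004], [0.981, 0.196, -0.001], [0.0, -0.004, -1.0]]
wrist_force: [-1.9, -1.9, 6.8]
opening: 0.222
```

```bash
python3 - <<'E'
from tgt import *
from ovt import ov
t=tcp_for([-.008,.047,0],dz=.0);to(*t,np.rad2deg(st[2]))
c=snap('scene','s9');ov(c,st,(235,100,345,230),5,'pics/s9o.png');w=snap('wrist','w9')
ov(w,st,(120,85,335,285),3,'pics/w9o.png')
E
```

```text
t 10.15 dp [ 0.4  0.1 -2. ] spin -0.0 | pos [0.5022 0.2002 0.1682] yaw 11.33 F [-1.9 -1.9  6.8] open 0.222
```

View pics/s9o.png

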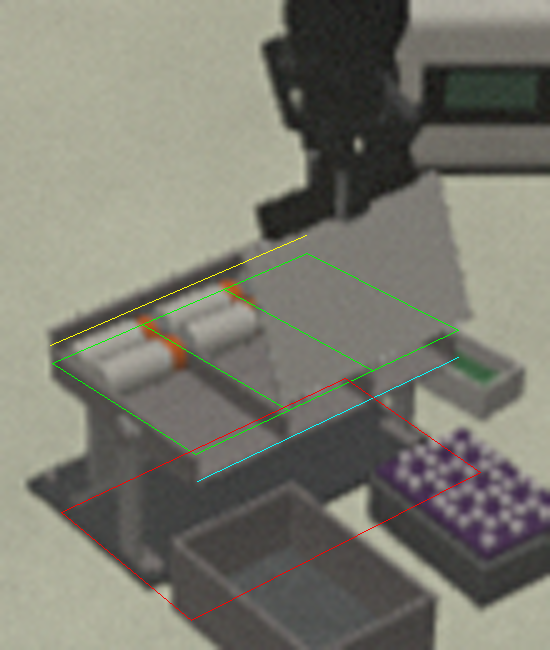

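View pics/w9o.png

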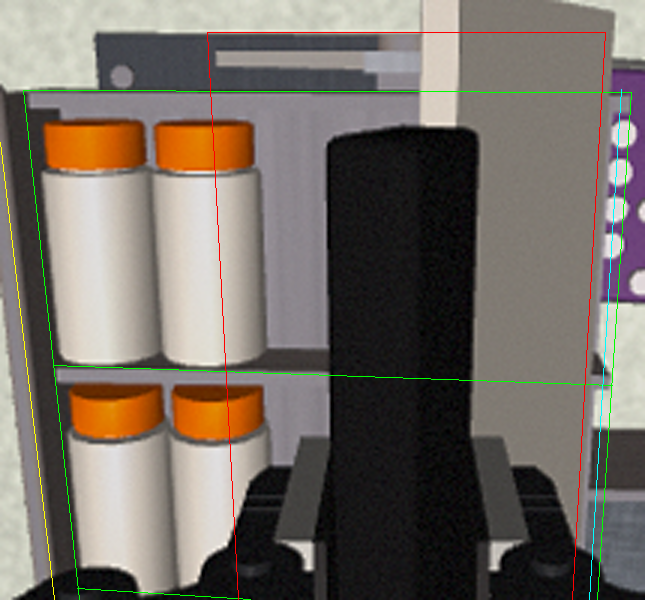

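Emit:
play_rows(
  motion=[
    {"fingers": -1, "dp": [0, 0, 2], "spin": 0},
    {"fingers": -1, "dp": [0, 0, 4], "spin": 0},
    {"fingers": -1, "dp": [0, 1, 6], "spin": 0},
    {"fingers": -1, "dp": [0, 1, 7], "spin": 0},
    {"fingers": -1, "dp": [0, 1, 8], "spin": 0},
    {"fingers": -1, "dp": [0, 1, 9], "spin": 0},
    {"fingers": -1, "dp": [0, 1, 10], "spin": 0},
    {"fingers": -1, "dp": [0, 1, 10], "spin": 0},
    {"fingers": -1, "dp": [0, 1, 10], "spin": 0},
  ],
)

```text
time: 11.15
ee_pos: [0.504, 0.2005, 0.159]
orientation: [[-0.196, 0.981, -0.002], [0.981, 0.196, -0.0], [0.0, -0.002, -1.0]]
wrist_force: [1.6, -0.6, 4.8]
opening: 0.223
```

```bash
python3 - <<'E'
from tgt import *
from ovt import ov
t=tcp_for([-.008,.047,0],th=.3);to(*t,np.rad2deg(st[2]))
c=snap('scene','s10');ov(c,st,(235,100,345,230),5,'pics/s10o.png',th=.2);w=snap('wrist','w10')
E
```

```text
t 11.15 dp [0.5 0.7 3. ] spin -0.0 | pos [0.504  0.2005 0.159 ] yaw 11.33 F [ 1.6 -0.6  4.8] open 0.223
```

View pics/s10o.png

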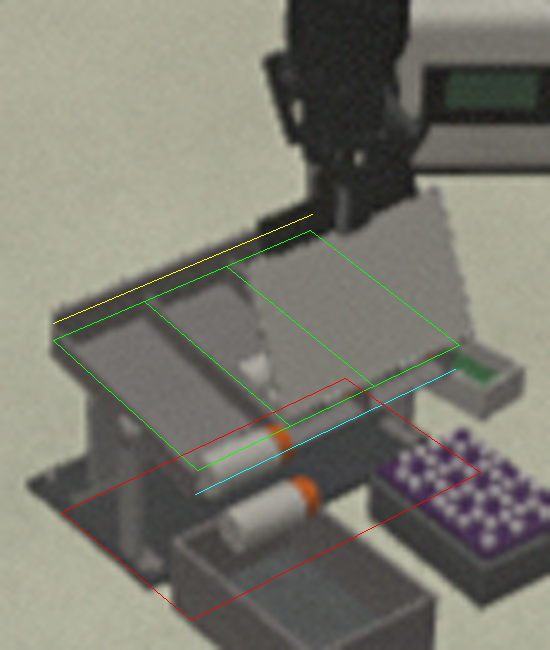

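View pics/w10.png

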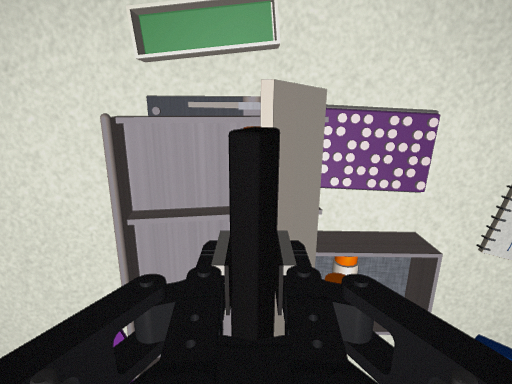

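Emit:
play_rows(
  motion=[
    {"fingers": -1, "dp": [0, 0, 1], "spin": 0},
    {"fingers": -1, "dp": [0, 0, 1], "spin": 0},
    {"fingers": -1, "dp": [0, 0, 1], "spin": 0},
    {"fingers": -1, "dp": [0, 0, 1], "spin": 0},
    {"fingers": -1, "dp": [0, 0, 1], "spin": 0},
    {"fingers": -1, "dp": [0, 0, 1], "spin": 0},
    {"fingers": -1, "dp": [0, 0, 1], "spin": 0},
    {"fingers": -1, "dp": [0, 0, 1], "spin": 0},
  ],
)

```text
time: 12.05
ee_pos: [0.5039, 0.2005, 0.1579]
orientation: [[-0.196, 0.981, -0.002], [0.981, 0.196, -0.0], [0.0, -0.002, -1.0]]
wrist_force: [0.2, -0.9, 4.5]
opening: 0.223
```

```bash
python3 - <<'E'
from tgt import *
from ovt import ov
t=tcp_for([-.008,.047,0],th=0);to(*t,np.rad2deg(st[2]))
c=snap('scene','s11');ov(c,st,(235,100,345,230),5,'pics/s11o.png',th=.25);w=snap('wrist','w11')
E
```

```text
t 12.05 dp [  0.4  -1.6 -12.3] spin -0.0 | pos [0.5039 0.2005 0.1579] yaw 11.33 F [ 0.2 -0.9  4.5] open 0.223
```

View pics/s11o.png

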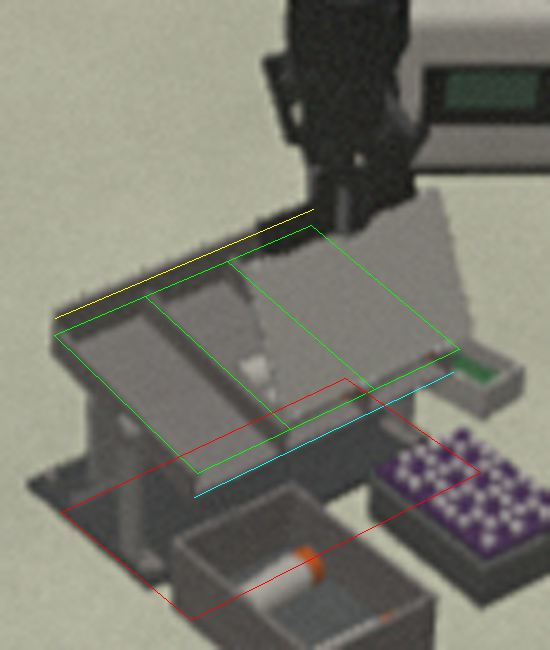

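View pics/w11.png

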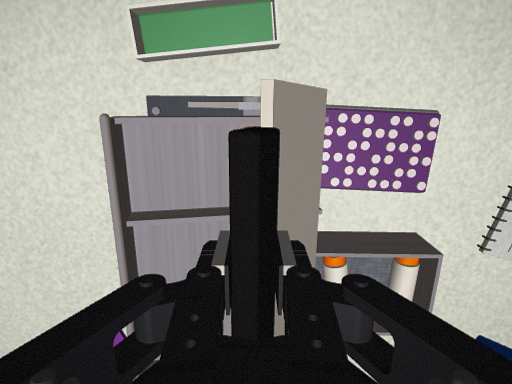

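Emit:
play_rows(
  motion=[
    {"fingers": -1, "dp": [0, 0, -1.5], "spin": 0},
    {"fingers": -1, "dp": [0, 0, -3], "spin": 0},
    {"fingers": -1, "dp": [0, 0, -4.5], "spin": 0},
    {"fingers": -1, "dp": [0, -1, -6], "spin": 0},
    {"fingers": -1, "dp": [0, -1, -7], "spin": 0},
    {"fingers": -1, "dp": [0, -1, -8], "spin": 0},
    {"fingers": -1, "dp": [0, -1, -9], "spin": 0},
    {"fingers": -1, "dp": [0, -1, -10], "spin": 0},
    {"fingers": -1, "dp": [0, -1, -11], "spin": 0},
    {"fingers": -1, "dp": [0, -1, -11], "spin": 0},
    {"fingers": -1, "dp": [0, -1, -11], "spin": 0},
    {"fingers": -1, "dp": [0, -1, -11], "spin": 0},
  ],
)

```text
time: 13.35
ee_pos: [0.5028, 0.2003, 0.1688]
orientation: [[-0.196, 0.981, -0.002], [0.981, 0.196, -0.0], [0.0, -0.002, -1.0]]
wrist_force: [0.4, -1.1, 3.6]
opening: 0.224
```

Emit:
play_rows(
  motion=[
    {"fingers": -1, "dp": [0, 0, 0], "spin": 0},
    {"fingers": -1, "dp": [0, 0, 0], "spin": 0},
    {"fingers": -1, "dp": [0, 0, 0], "spin": 0},
    {"fingers": -1, "dp": [0, 0, 0], "spin": 0},
    {"fingers": -1, "dp": [0, 0, 0], "spin": 0},
  ],
)

```text
time: 13.85
ee_pos: [0.5028, 0.2003, 0.1688]
orientation: [[-0.196, 0.981, -0.002], [0.981, 0.196, -0.0], [0.0, -0.002, -1.0]]
wrist_force: [-0.6, -1.3, 4.4]
opening: 0.222
```

```bash
python3 - <<'E'
from tgt import *
from ovt import ov
t=tcp_for([-.008,.047,0],th=0);to(*t,np.rad2deg(st[2]))
c=snap('scene','s12');ov(c,st,(235,100,345,230),5,'pics/s12o.png',th=.0);w=snap('wrist','w12')
E
```

```text
t 13.85 dp [ 0.5 -0.5 -1.3] spin -0.0 | pos [0.5028 0.2003 0.1688] yaw 11.33 F [-0.6 -1.3  4.4] open 0.222
```

View pics/s12o.png

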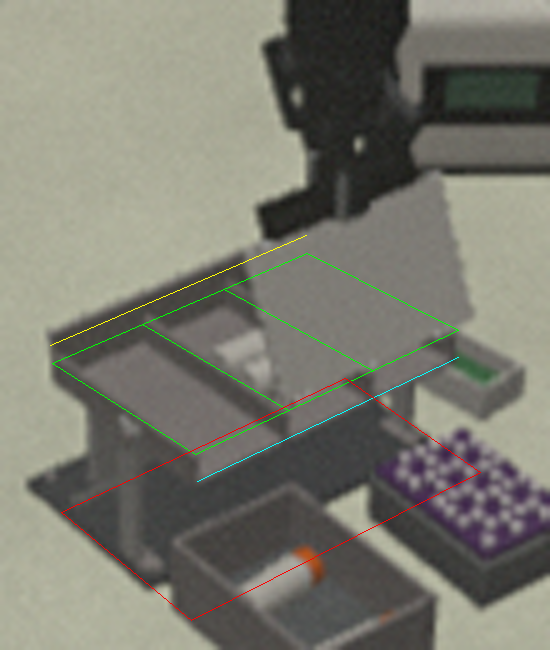

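View pics/w12.png

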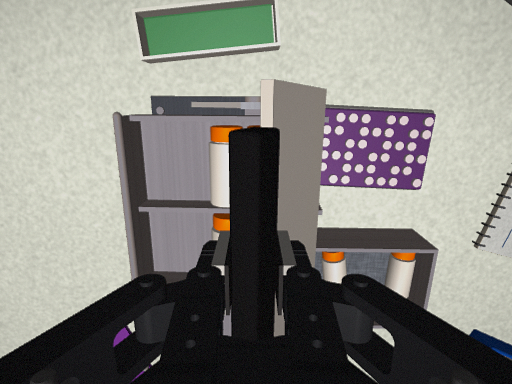

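Emit:
play_rows(
  motion=[
    {"fingers": -1, "dp": [0, 0, -1], "spin": 0},
    {"fingers": -1, "dp": [0, 0, -2], "spin": 0},
    {"fingers": -1, "dp": [0, 0, -2.5], "spin": 0},
    {"fingers": -1, "dp": [0, 0, -2.5], "spin": 0},
    {"fingers": -1, "dp": [0, 0, -2.5], "spin": 0},
    {"fingers": -1, "dp": [0, 0, -2.5], "spin": 0},
    {"fingers": -1, "dp": [0, 0, -2.5], "spin": 0},
    {"fingers": -1, "dp": [0, 0, -2.5], "spin": 0},
    {"fingers": -1, "dp": [0, 0, -2.5], "spin": 0},
    {"fingers": -1, "dp": [0, 0, -2.5], "spin": 0},
    {"fingers": -1, "dp": [0, 0, -2.5], "spin": 0},
    {"fingers": -1, "dp": [0, 0, -2.5], "spin": 0},
  ],
)

```text
time: 15.15
ee_pos: [0.5026, 0.2002, 0.1714]
orientation: [[-0.196, 0.981, -0.003], [0.981, 0.196, -0.0], [0.0, -0.003, -1.0]]
wrist_force: [-0.3, -1.8, 5.5]
opening: 0.221
```

```bash
python3 - <<'E'
from tgt import *
from ovt import ov
t=tcp_for([-.008,.047,0],th=0);to(*t,np.rad2deg(st[2]))
c=snap('scene','s13');ov(c,st,(235,100,345,230),5,'pics/s13o.png',th=.0);w=snap('wrist','w13')
E
```

```text
t 15.15 dp [ 0.5 -0.2  1.3] spin -0.0 | pos [0.5026 0.2002 0.1714] yaw 11.33 F [-0.3 -1.8  5.5] open 0.221
```

View pics/s13o.png

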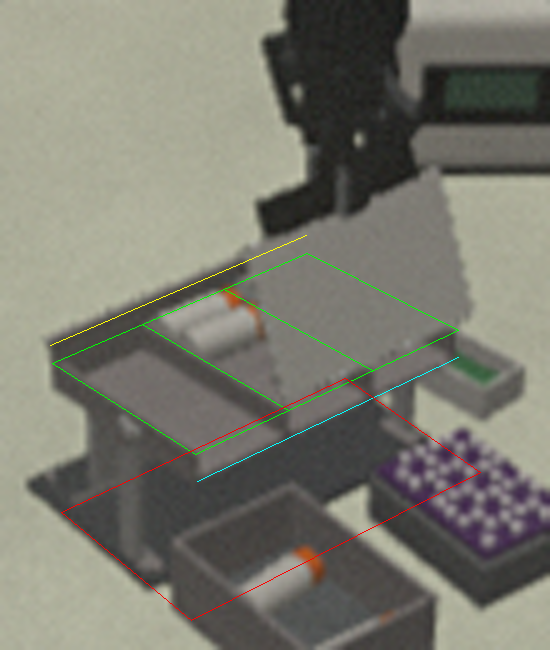

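View pics/w13.png

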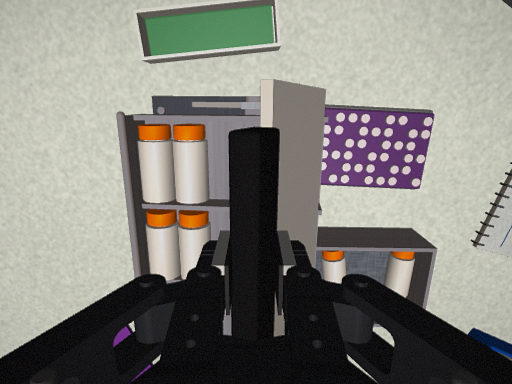

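Emit:
play_rows(
  motion=[
    {"fingers": -1, "dp": [0, 0, -1], "spin": 0},
    {"fingers": -1, "dp": [0, 0, -2], "spin": 0},
    {"fingers": -1, "dp": [0, 0, -3], "spin": 0},
    {"fingers": -1, "dp": [0, 0, -4], "spin": 0},
    {"fingers": -1, "dp": [0, 0, -5], "spin": 0},
    {"fingers": -1, "dp": [0, 0, -6], "spin": 0},
    {"fingers": -1, "dp": [0, 0, -8], "spin": 0},
    {"fingers": -1, "dp": [0, 0, -12], "spin": 0},
    {"fingers": -1, "dp": [0, 0, -25], "spin": 0},
    {"fingers": -1, "dp": [0, 0, -50], "spin": 0},
    {"fingers": -1, "dp": [0, 0, -85], "spin": 0},
    {"fingers": -1, "dp": [0, 0, -100], "spin": 0},
  ],
)

```text
time: 16.45
ee_pos: [0.5035, 0.2005, 0.2747]
orientation: [[-0.196, 0.981, 0.001], [0.981, 0.196, 0.001], [0.001, 0.001, -1.0]]
wrist_force: [-0.1, 0.3, -1.7]
opening: 0.221
```

```bash
python3 - <<'E'
from tgt import *
from ovt import ov
to(.486,-.270,.2375,-11.3)
c=snap('scene','s14');ov(c,st,(200,40,345,230),4,'pics/s14o.png',th=.0);w=snap('wrist','w14')
E
```

```text
t 16.45 dp [-457.9 -109.7   36.7] spin 0.395 | pos [0.5035 0.2005 0.2747] yaw 11.33 F [-0.1  0.3 -1.7] open 0.221
```

View pics/s14o.png

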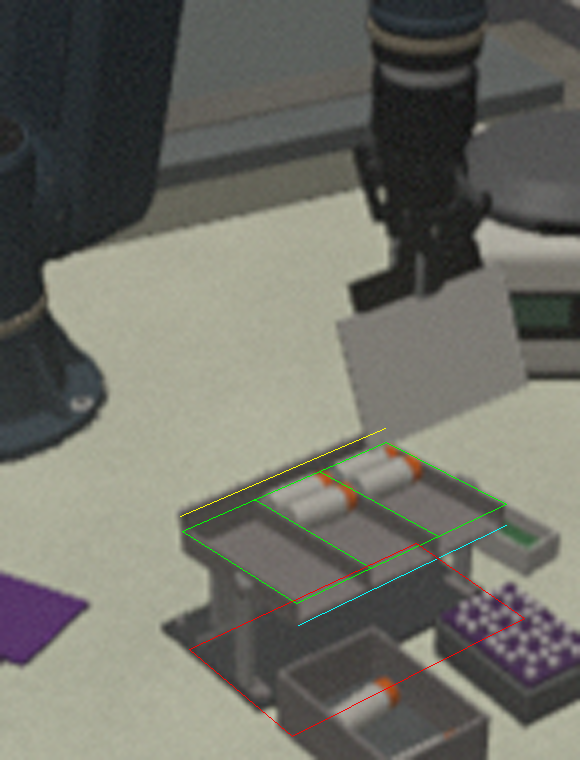

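View pics/w14.png

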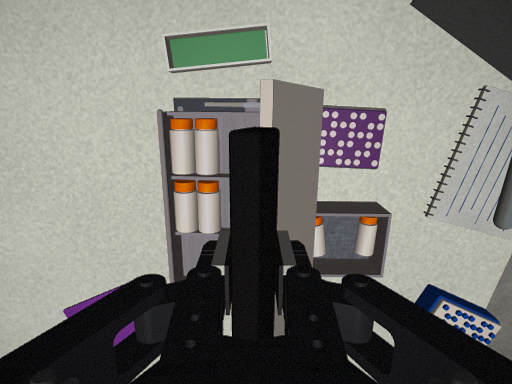

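```bash
python3 -c "
from mv import *
to(.5025,-.273,.25,-11.3)"
```

```text
t 16.55 dp [-464.2  -94.5   23.3] spin 0.395 | pos [0.5039 0.2007 0.2739] yaw 11.33 F [ 0.6 -0.5 -2.5] open 0.225
```

Emit:
play_rows(
  motion=[
    {"fingers": -1, "dp": [-25, -5, -15], "spin": 0.02},
    {"fingers": -1, "dp": [-65, -13, -20], "spin": 0.055},
    {"fingers": -1, "dp": [-107, -22, -20], "spin": 0.09},
    {"fingers": -1, "dp": [-149, -30, -20], "spin": 0.13},
    {"fingers": -1, "dp": [-191, -39, -20], "spin": 0.165},
    {"fingers": -1, "dp": [-233, -47, -20], "spin": 0.2},
    {"fingers": -1, "dp": [-275, -56, -20], "spin": 0.235},
    {"fingers": -1, "dp": [-317, -65, -15], "spin": 0.27},
    {"fingers": -1, "dp": [-359, -73, -5], "spin": 0.31},
    {"fingers": -1, "dp": [-401, -82, 5], "spin": 0.345},
    {"fingers": -1, "dp": [-440, -90, 15], "spin": 0.38},
    {"fingers": -1, "dp": [-464, -94, 23], "spin": 0.395},
  ],
)

```text
time: 17.75
ee_pos: [0.5019, -0.2753, 0.2483]
orientation: [[0.199, 0.98, -0.001], [0.98, -0.199, 0.002], [0.002, -0.001, -1.0]]
wrist_force: [0.2, 0.2, -1.1]
opening: 0.227
```

```bash
python3 -c "
from mv import *
to(.5025,-.273,.17,-11.3)"
```

```text
t 17.75 dp [ 2.2  0.2 78.3] spin -0.003 | pos [ 0.5019 -0.2753  0.2483] yaw -11.49 F [ 0.2  0.2 -1.1] open 0.227
```

Emit:
play_rows(
  motion=[
    {"fingers": -1, "dp": [1, 0, 25], "spin": -0.003},
    {"fingers": -1, "dp": [2, 0, 55], "spin": -0.003},
    {"fingers": -1, "dp": [2, 0, 75], "spin": -0.003},
    {"fingers": -1, "dp": [2, 0, 78], "spin": -0.003},
    {"fingers": -1, "dp": [2, 0, 78], "spin": -0.003},
  ],
)

```text
time: 18.25
ee_pos: [0.5017, -0.2728, 0.1695]
orientation: [[0.196, 0.981, -0.002], [0.981, -0.196, 0.003], [0.002, -0.003, -1.0]]
wrist_force: [0.3, 0.4, -1.4]
opening: 0.226
```

```bash
python3 - <<'E'
from tgt import *
to(.5025,-.273,.147,-11.3)
w=snap('wrist','w15');s=snap('scene','s15')
d=np.load('poses.npz');cp=d['card'];o=manip.get_obs()['ee_pos'];yaw=np.deg2rad(-11.3)
im=w['frame'][:,:,::-1].copy()
# slot plane fins: back face at card's back face
for p,Q,col in (([*cp[:3],cp[3],.471],[[-.003,.095,0],[-.003,.095,.072],[-.003,-.095,.072],[-.003,-.095,0]],(0,255,0)),
  ([*cp[:3],cp[3],.471],[[.013,.095,0],[.013,.095,.044],[.013,-.095,.044],[.013,-.095,0]],(0,0,255)),
  ([*(o+Rz(yaw)@[.0457,-.0009,-.0503]),yaw,.408],[[.003,.08,0],[.003,-.08,0],[.003,-.08,.102],[.003,.08,.102]],(0,255,255))):
    cv2.polylines(im,[np.round(proj(w,cardw(p,Q))).astype(np.int32)],True,col)
cv2.imwrite('pics/w15o.png',cv2.resize(im[50:300,180:420],None,fx=2.4,fy=2.4,interpolation=2))
i=cv2.imread('pics/s15.png')[120:290,80:260];cv2.imwrite('pics/s15c.png',cv2.resize(i,None,fx=3.5,fy=3.5,interpolation=2))
E
```

```text
t 18.25 dp [-0.1  0.9 22.5] spin -0.0 | pos [ 0.5017 -0.2728  0.1695] yaw -11.31 F [ 0.3  0.4 -1.4] open 0.226
```

View pics/w15o.png

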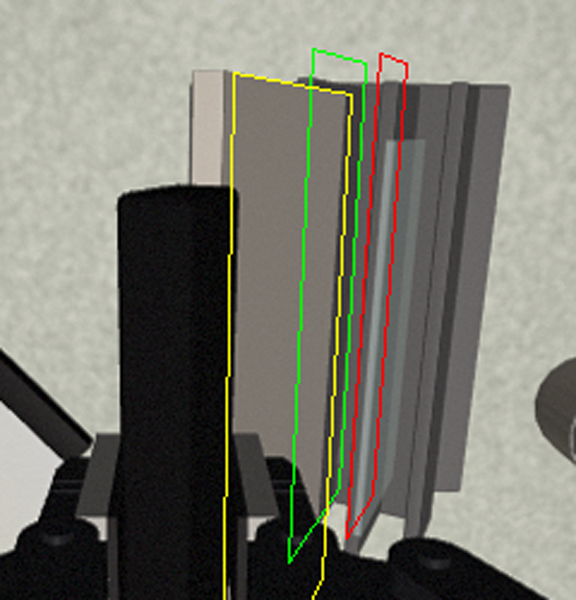

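View pics/s15c.png

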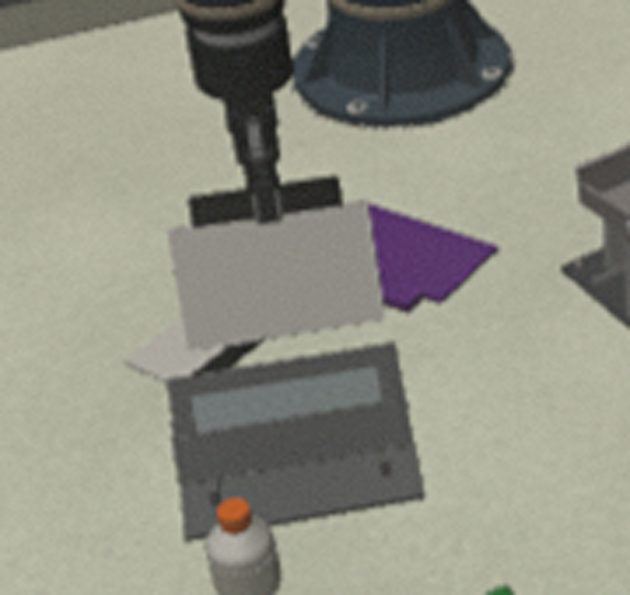

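Emit:
play_rows(
  motion=[
    {"fingers": -1, "dp": [0, 0, 12], "spin": 0},
    {"fingers": -1, "dp": [0, 1, 22], "spin": 0},
    {"fingers": -1, "dp": [0, 6, 32], "spin": 0},
    {"fingers": -1, "dp": [0, 11, 42], "spin": 0},
    {"fingers": -1, "dp": [0, 16, 52], "spin": 0},
    {"fingers": -1, "dp": [0, 21, 62], "spin": 0},
    {"fingers": -1, "dp": [0, 21, 62], "spin": 0},
  ],
)

```text
time: 19.05
ee_pos: [0.5233, -0.277, 0.1071]
orientation: [[0.196, 0.981, -0.002], [0.981, -0.196, 0.002], [0.002, -0.002, -1.0]]
wrist_force: [-0.7, -0.8, -2.1]
opening: 0.225
```

```bash
python3 - <<'E'
from tgt import *
to(.5359,-.2797,.080,-11.3)
w=snap('wrist','w16')
d=np.load('poses.npz');cp=d['card'];o=manip.get_obs()['ee_pos'];yaw=np.deg2rad(-11.3)
im=w['frame'][:,:,::-1].copy()
for p,Q,col in (([*cp[:3],cp[3],.471],[[.013,.095,0],[.013,.095,.044],[.013,-.095,.044],[.013,-.095,0]],(0,0,255)),
  ([*(o+Rz(yaw)@[.0457,-.0009,-.0503]),yaw,.408],[[.003,.08,0],[.003,-.08,0],[.003,-.08,.102],[.003,.08,.102]],(0,255,255))):
    cv2.polylines(im,[np.round(proj(w,cardw(p,Q))).astype(np.int32)],True,col)
cv2.imwrite('pics/w16o.png',cv2.resize(im[50:300,180:420],None,fx=2.4,fy=2.4,interpolation=2))
E
```

```text
t 19.05 dp [-0.2 13.  27.1] spin 0.0 | pos [ 0.5233 -0.277   0.1071] yaw -11.29 F [-0.7 -0.8 -2.1] open 0.225
```

View pics/w16o.png

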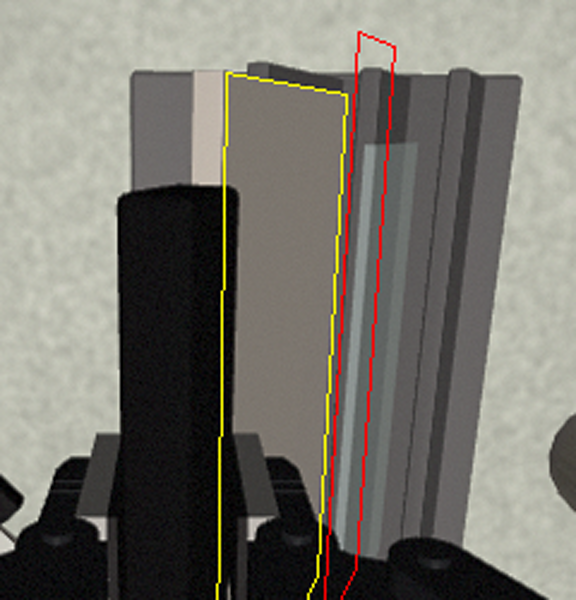

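Emit:
play_rows(
  motion=[
    {"fingers": -1, "dp": [0, 4, 8], "spin": 0},
    {"fingers": -1, "dp": [0, 8, 15], "spin": 0},
    {"fingers": -1, "dp": [0, 11, 21], "spin": 0},
    {"fingers": -1, "dp": [0, 13, 26], "spin": 0},
    {"fingers": -1, "dp": [0, 13, 26], "spin": 0},
  ],
)

```text
time: 19.6
ee_pos: [0.5357, -0.2794, 0.0811]
orientation: [[0.196, 0.981, -0.002], [0.981, -0.196, 0.003], [0.002, -0.003, -1.0]]
wrist_force: [-0.3, 0.1, -0.9]
opening: 0.223
```

```bash
python3 - <<'E'
from tgt import *
to(.5359,-.2797,.080,-11.3)
w=snap('wrist','w17');s=snap('scene','s17')
i=cv2.imread('pics/s17.png')[160:290,90:250];cv2.imwrite('pics/s17c.png',cv2.resize(i,None,fx=4,fy=4,interpolation=2))
E
```

```text
t 19.6 dp [-0.3  0.2  1.1] spin 0.0 | pos [ 0.5357 -0.2794  0.0811] yaw -11.29 F [-0.3  0.1 -0.9] open 0.223
```

View pics/w17.png

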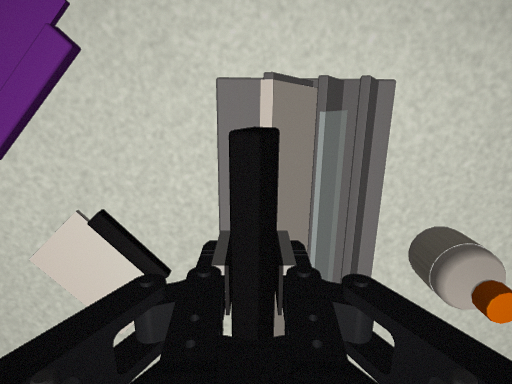

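View pics/s17c.png

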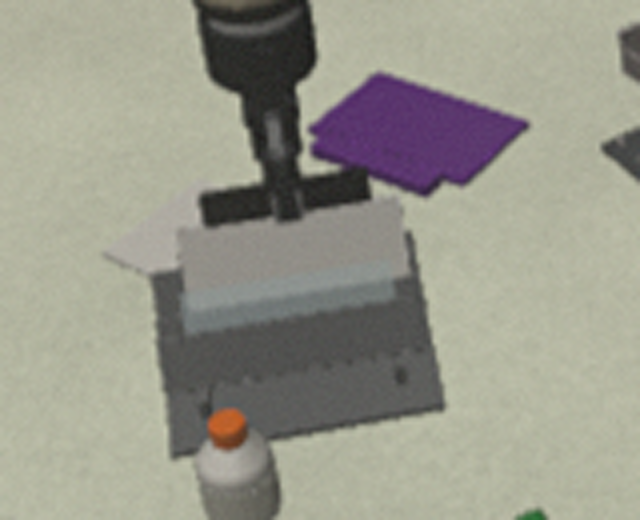

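Emit:
play_rows(
  motion=[
    {"fingers": -1, "dp": [0, 0, 1.5], "spin": 0},
    {"fingers": -1, "dp": [0, 1, 3], "spin": 0},
    {"fingers": -1, "dp": [0, 1, 4], "spin": 0},
    {"fingers": -1, "dp": [0, 1, 4], "spin": 0},
  ],
)

```text
time: 20.1
ee_pos: [0.5365, -0.2797, 0.0795]
orientation: [[0.196, 0.981, -0.001], [0.981, -0.196, 0.002], [0.002, -0.001, -1.0]]
wrist_force: [-6.2, 2.8, 11.8]
opening: 0.226
```

Emit:
play_rows(
  motion=[
    {"fingers": -0.4, "dp": [0, 0, -1], "spin": 0},
    {"fingers": -0.3, "dp": [0, 0, -1], "spin": 0},
    {"fingers": -0.2, "dp": [0, 0, -1], "spin": 0},
    {"fingers": 0, "dp": [0, 0, -1], "spin": 0},
    {"fingers": 0.2, "dp": [0, -3, -1], "spin": 0},
    {"fingers": 0.3, "dp": [0, -5, -1], "spin": 0},
    {"fingers": 0.3, "dp": [0, -5, -1], "spin": 0},
    {"fingers": 0.3, "dp": [0, -5, -1], "spin": 0},
  ],
)

```text
time: 20.9
ee_pos: [0.5316, -0.2787, 0.0805]
orientation: [[0.196, 0.981, -0.001], [0.981, -0.196, 0.002], [0.002, -0.001, -1.0]]
wrist_force: [0.4, 0.4, 0.7]
opening: 0.65
```

```bash
python3 - <<'E'
from tgt import *
to(.53,-.2797,.080,-11.3)
w=snap('wrist','w18');s=snap('scene','s18')
i=cv2.imread('pics/s18.png')[160:290,90:250];cv2.imwrite('pics/s18c.png',cv2.resize(i,None,fx=4,fy=4,interpolation=2))
E
```

```text
t 20.9 dp [-1.3 -1.3  0.5] spin -0.0 | pos [ 0.5316 -0.2787  0.0805] yaw -11.3 F [0.4 0.4 0.7] open 0.65
```

View pics/w18.png

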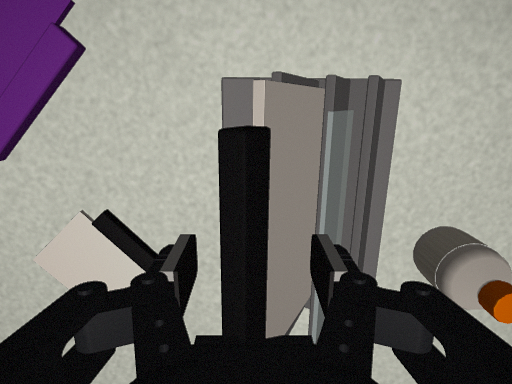

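View pics/s18c.png

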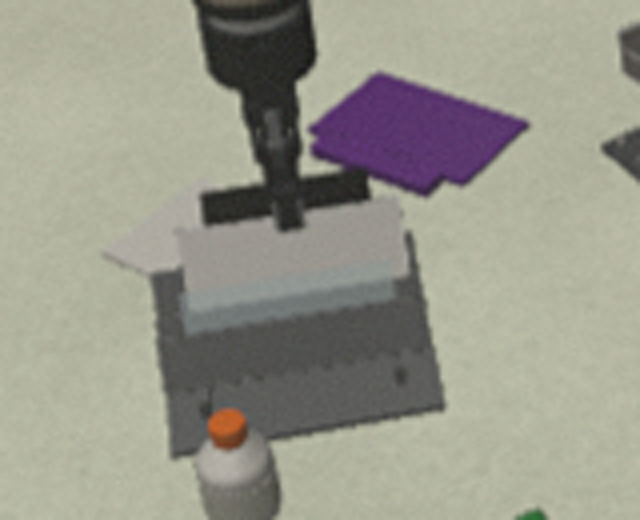

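Released and leaning on the back fin. Raise straight up and clear.

Emit:
play_rows(
  motion=[
    {"fingers": 0.3, "dp": [0, -3, -10], "spin": 0},
    {"fingers": 0.3, "dp": [0, -4, -30], "spin": 0},
    {"fingers": 0.3, "dp": [0, -4, -60], "spin": 0},
    {"fingers": 0.3, "dp": [0, -4, -100], "spin": 0},
    {"fingers": 0.3, "dp": [0, -20, -140], "spin": 0},
    {"fingers": 0.3, "dp": [0, -60, -170], "spin": 0},
    {"fingers": 0.3, "dp": [0, -100, -190], "spin": 0},
    {"fingers": 0.3, "dp": [0, -130, -200], "spin": 0},
    {"fingers": 0.3, "dp": [0, -130, -200], "spin": 0},
  ],
)

```text
time: 21.9
ee_pos: [0.4018, -0.2531, 0.2841]
orientation: [[0.197, 0.98, 0.003], [0.98, -0.197, -0.001], [-0.0, 0.003, -1.0]]
wrist_force: [0.6, 0.1, 1.0]
opening: 0.652
```

```bash
python3 - <<'E'
from tgt import *
to(.53,-.2797,.080,-11.3)
w=snap('wrist','w19');s=snap('scene','s19');t=snap('top','t19')
cp=np.load('poses.npz')['card']
im=cv2.resize(w['frame'][:,:,::-1],None,fx=1.5,fy=1.5)
for z in(.101,.125):
  cv2.polylines(im,[np.round(1.5*proj(w,cardw(cp,[[.007,.06,z],[.007,-.06,z],[-.007,-.06,z],[-.007,.06,z]]))).astype(np.int32)],True,(0,255,255))
cv2.imwrite('pics/w19o.png',im)
i=cv2.imread('pics/s19.png')[130:310,90:360];cv2.imwrite('pics/s19c.png',cv2.resize(i,None,fx=2.9,fy=2.9,interpolation=2))
E
```

```text
t 21.9 dp [ -0.8 130.4 204.4] spin -0.001 | pos [ 0.4018 -0.2531  0.2841] yaw -11.36 F [0.6 0.1 1. ] open 0.652
```

View pics/w19o.png

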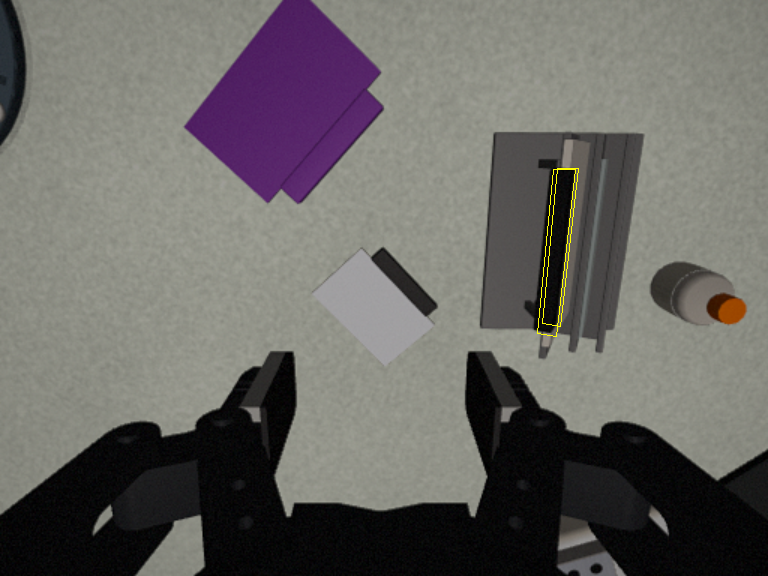

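View pics/s19c.png

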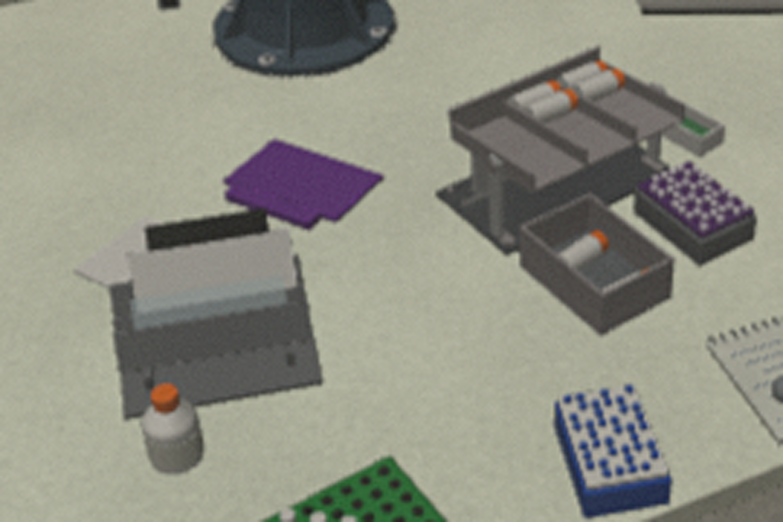

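View pics/t19.png

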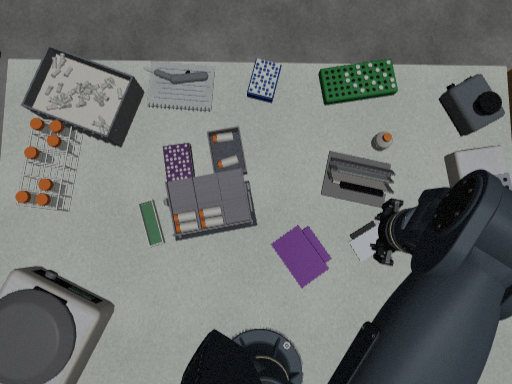

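```bash
python3 - <<'E'
from h import *
a=load('scene0')['frame'].astype(int);b=load('s19')['frame'].astype(int)
d=np.abs(a-b).max(2)[195:295,110:215];print('holder-area diff mean',d.mean(),(d>40).sum())
from bench import finish_job
print(finish_job())
E
```

```text
holder-area diff mean 5.365238095238095 0
the job is handed in; nothing more can be done
None
```

I finished the job and handed it in at about 22 s of the 58 s allowed. The last pictures show every end condition I could check by eye as met; `finish_job()` reports no verdict.

**What I did:**
- Took the sorting card out of its slanted holder and laid its lower edge across the tray mouth. It covered the left and middle lanes, and the right lane facing the catch box stayed open.
- Pressed the tray down to about 0.25 rad until both vials of the open lane rolled into the box.
- Let the tray swing back with the card still in place, so the other four vials rolled back to the rear wall.
- Slid the card back into its slot, released it and moved the arm clear.

**Last checks:**
- **Vials:** both from the open lane are in the box, and the other four are in their lanes.
- **Tray:** it matches the drawn outline of its rest position.
- **Card:** no pixel of the scene-camera view around the holder changed noticeably (none by more than 40 grey levels) from the start picture. The wrist-camera overlay is off from the fitted start pose by a few pixels, so the lean or position may differ slightly from before.
- **Bystanders:** the tip box, reagent bottle and reservoir look unmoved.
- **Forces:** the highest wrist force I read, at the end of a move, was about 12 N.

**What disagreed:**
- The fingertips in the pictures sat about 35 mm higher than the reported tool position. My first grasp therefore closed in the air above the card. I corrected for the offset and took the card on the second try.
- The card sat in the grip at about 23 degrees of lean instead of 27, which I allowed for in the later moves.

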